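Pin a cupboard's bifold door together and fold it open

ROBOT

A 7-joint arm with a two-finger parallel gripper is mounted at the origin on a cart in front of the work surface, level with it; the furniture and walls round the work are solid. World frame = base frame: x ahead of the robot, y to its left, z up, the work surface at z = 0. Lengths are in m, angles in degrees, forces in N, time in s.
With the tool pointing down it reaches from about 0.425 to 0.875 m from the base axis. Payload 8.4 kg.
Tool frame: the origin (TCP) lies midway between the tips of the shut fingers; the grasp point (between the pads) lies 19 mm behind it; x points along the fingers, z is the direction in which the jaws open and shut, and the axes are right-handed (so a half turn about x gives the same grasp; the last joint's range is limited). The gripper opens to 85 mm and grips with 20 to 120 N. Pads are 22 mm wide; open, the fingers measure 114 mm over their backs; the gripper's body (76 mm by 85 mm) begins 54 mm behind the grasp point. The pads swing forward as they close: fully open they stand 13 mm farther back than shut.
Start: joints at [-81.486, 19.091, 2.286, 83.961, -0.768, 76.965, -3.352], TCP at [0.159, 0.63, 0.231] pointing down, gripper open.
Joint ranges: [-147.57, 147.57], [-21.85, 119.76], [-74.77, 79.35], [14.55, 137.4], [-85.83, 265.84], [4.83, 119.75], [-152.11, 152.11]. Speed limits (degrees/s): [127.2, 127.2, 159.86, 159.86, 180, 180, 180].

INTERFACE

Orientations are given as [roll, pitch, yaw] about the fixed x, y, z axes, in that order (R = Rz(yaw) Ry(pitch) Rx(roll)).
In Python, from bench import * gives the robot as it stands. The module is installed in compiled form; this text tells all that it offers.
- The arm moves only by the tool apply_moves, never from a script. Its argument "deltas" is a list that holds one entry, the list of rows, each a list of 7 numbers: the shift along the tool's x, y, z in m, then the turn, a rotation vector about the tool's x, y, z in rad, then the closure, from 0 (fully open) to 1 (shut). In form: [[[x, y, z, wx, wy, wz, hand], ...]]. A call has 1 to 5 rows; each row is the pose to reach, as a shift and turn from the pose commanded when the call began, along the tool's axes at that moment; what a row does not reach only later rows make up. A row lasts 1/8 s, in which the tool goes at most 62.5 mm and 10.7 degrees, less where a joint would pass 70% of its speed; a pose out of reach is approached as far as the arm can. A call with a gripper value outside its range is refused whole. The fingers move at their own pace and stop on an object; "grip_force" is the grip in N (left out, the last holds). Time passes only in rows, so rows that repeat a pose let the fingers close. It gives the time, the measured TCP pose, the force and the opening at its end, in the units of the state.
- get_obs(): the state, without advancing time (a new reading comes with each control period).
- grab_frame(name): name is "scene" or "top" or "wrist"; returns a dict with "pixels" (420x560x3 uint8, red, green, blue), "depth" (420x560 float32, m along the optical axis (not along the pixel's ray), 0 where there is no reading), "K" (3x3 intrinsics, pixels), "dist" ([k1, k2, p1, p2, k3] as OpenCV has them; the pictures are not rectified), "pose" (4x4, takes a point from camera to world coordinates). Camera axes: x right, y up, looking along -z (the intrinsics and any distortion apply to the point x, -y, -z); pixel columns grow to the right and rows downward; lengths in m; the calibration is good to about 2 mm. A picture is of the moment at which its call begins.
- sign_off(): hands the job in, once; it reports no verdict.
The state is a dict: "time_s": time; "q": joint angles; "dq": joint speeds; "effort": joint torques, N m; "tool_pos": TCP position; "eef_rot": TCP orientation; "contact_force": force on the tool from outside, world axes, zero at the start; "torque": the same for the moment, N m; "gripper_width": finger opening in m.
Only numpy, scipy, OpenCV 4.12 (cv2) and the standard library are available. Lean on these libraries where they do the work, as an engineer would, in place of code of your own. Each camera call takes 0.05 s, during which the arm holds its last target.

TASK

The bifold door of the little blue-fronted cupboard has lost its hinge pin, and its left panel hangs ajar. Swing the left panel shut so that its hinge knuckles line up with the right panel's, take the red-headed pin from the wooden block and push it down through the knuckles until its head sits fully home. Then pull the handle so that both panels fold along the track until each has turned at least 45 degrees, let go, and leave the other things on the bench and in the cupboard where they are.

Things in the scene. Friction and masses are not known exactly. Their poses are not given: they have to be found in the camera images.
- cupboard: Fixed wooden cupboard, 290 mm wide (y), 90 mm deep (x), 150 mm high, plus an 18 mm high sill in front. Origin: centre of the carcass's underside; x points from the front into the cupboard, y to the left seen from the front. Upright door axes, when shut in the plane x = -58 mm: left pivot y = +130 mm, fold axis y = 0, right pivot y = -130 mm. The roof's front edge is at x = -45 mm.
- left_panel (a joint): Angle (rad) of the left panel about the fixed left pivot: 0 shut against a stop, grows as its free edge swings out to the front, up to 1.05; starts ajar. Blue, 125 mm wide, from 26 to 146 mm above the bench, 12 mm thick: when shut its front face is at cupboard x = -64 mm, with edge mouldings 3 mm and hinge straps and screws up to 5 mm proud. Friction 0.1 N m holds it where left.
- right_panel (a joint): Angle (rad) of the right panel (same size) about the right pivot, which rides on a shoe in the sill's track: 0 shut against a stop (its start), grows as its middle edge swings out to the front, up to 1.05. Friction 0.1 N m.
- shoe (a joint): Slide of the right pivot along the sill's track toward the left, m: 0 shut (a stop, where it starts), up to 0.13. Friction 0.4 N. With the pin in, both panels turn by the same angle a and the shoe slides by 0.26 x (1 - cos a).
- left_knuckle (a point): Centre of the upper mouth of the left panel's upper knuckle, on the fold axis, 152 mm above the bench. Three dark steel barrels, 22 mm outside, 12.6 mm bore: left panel's from 152 to 130 mm, right panel's 128.5 to 107.5 mm, left panel's 106 to 85 mm. z is the bore's axis, up.
- right_knuckle (a point): Centre of the upper mouth of the right panel's knuckle, 128.5 mm above the bench; it lies below left_knuckle on the same upright line when the panels are in line.
- handle (a point): Middle of the round upright bar (10 mm thick, 46 mm straight) of the right panel's steel pull handle, 70 mm above the bench, 30 mm before the panel's face, 35 mm from the fold axis toward the right pivot. Axes as the cupboard's when shut; turns with the panel. Panels, roof and pin head stand close behind and higher, so a gripper must come tilted, from the front and above.
- pin_block: Fixed dark wooden block 50x130x60 mm (x, y, z) with three holes 11.5 mm wide and 55 mm deep along its y (at -40, 0, +40 mm). Origin: centre of its underside. The pin stands in the middle hole.
- pin_head (a point): Centre (half-way up) of the pin's red knurled head, 24 mm across and 34 mm high with a 26 mm collar in its lowest 4 mm. Below it a steel shaft 10 mm thick, 70 mm long, its last 8 mm tapering to a 4 mm tip. z runs from tip to head, up at the start. Home: the head's underside, 17 mm below this point, rests on the upper knuckle. About 60 g.
- sanding_block: Bystander, to be left alone: cork block 42x68x30 mm, in the cupboard. Origin: centre of its underside.
- rubber_stamp: Bystander, to be left alone: hand stamp with turned wooden knob, 32x44x68 mm, in the cupboard. Origin: centre of its underside.
- glue_bottle: Bystander, to be left alone: glue bottle, 55 mm across, 160 mm high. Origin: centre of its underside.
- tape_roll: Bystander, to be left alone: roll of tape lying flat, 97 mm across, 25 mm high. Origin: centre of its underside.
- tack_hammer: Bystander, to be left alone: light hammer lying down, 100x239x24 mm. Origin: centre of its underside.
- try_square: Bystander, to be left alone: small square with wooden stock, 147x120x17 mm. Origin: centre of its underside.

How it is judged (in metres and radians):
On the way, in this order (a step that is already met when the one before it is completed fails the run):
1. The left panel is swung shut, its knuckles in line with the right panel's (value of joint left_panel below 0.04 rad and horizontal distance between left_knuckle and right_knuckle below 0.007 m), for 0.2 s.
2. The pin is pushed through the knuckles, its head down on the upper one (z of pin_head in the frame of left_knuckle below 0.021 m and horizontal distance between pin_head and left_knuckle below 0.005 m and horizontal distance between left_knuckle and right_knuckle below 0.006 m and angle between pin_head's own z axis and vertical below 0.12 rad), for 0.2 s.
3. Both panels are folded out by 45 degrees or more (40 are accepted), still joined by the pin (all of step 2 and value of joint each of left_panel, right_panel above 0.7 rad), for 0.2 s.
At the end, for the whole second after the job is handed in: The pin stands upright (within 7 degrees) in the knuckles with its head on the upper one (no more than 4 mm short, 5 mm off its axis), the two panels' knuckles are in line within 6 mm, and both panels are folded out by 0.7 rad or more and at rest (all of step 3 and velocity of joint left_panel between -0.05 and 0.05 rad/s); the robot touches nothing.
It fails at once if A thing inside the cupboard is shoved more than 40 mm or tipped over (distance of any of sanding_block, rubber_stamp from where it was at the start of the episode above 0.04 m or angle between any of sanding_block, rubber_stamp's own z axis and vertical above 0.5 rad).
It fails at once if A bystander on the bench is shoved more than 40 mm or tipped over (distance of any of glue_bottle, tape_roll, tack_hammer, try_square from where it was at the start of the episode above 0.04 m or angle between any of glue_bottle, tape_roll, tack_hammer, try_square's own z axis and vertical above 0.5 rad).
It also fails if it takes over 72 s, if anything falls off the work surface, if the arm or the gripper's body presses on something with over 40 N, if the wrist force passes 120 N, or if a joint passes its speed limit or range.

## Working session

There is one attempt and no reset: what is moved stays moved. The work goes in short steps, Python scripts to look and compute and a tool call to move; the robot and the scene stay as the last step left them, time stands still between calls to the robot, and variables do not carry over. Pictures are saved under pics/ and viewed, and the job is handed in when it is done.

Besides the shell and the picture viewer there is one more tool, called after ">>>" as a command line: name --argument value ..., lists and objects as JSON in quotes. apply_moves: Moves the arm, as the interface text tells. Its arguments: {"type":"object","properties":{"deltas":{"type":"array"},"grip_force":{"type":"number"}},"required":["deltas"]}

```bash
mkdir -p pics; cat > h.py <<'E'
from bench import *
import numpy as np, cv2
from scipy.spatial.transform import Rotation as R
def save(f,name):
    cv2.imwrite('pics/'+name+'.png', cv2.cvtColor(f['pixels'],cv2.COLOR_RGB2BGR))
    np.savez('pics/'+name+'.npz',**{k:f[k] for k in ('pixels','depth','K','dist','pose')})
def load(name): return dict(np.load('pics/'+name+'.npz'))
def ray(f,u,v):
    p=cv2.undistortPoints(np.array([[[u,v]]],float),f['K'],f['dist'])[0,0]
    d=np.array([p[0],-p[1],-1.0]); P=f['pose']
    return P[:3,3], P[:3,:3]@d     # depth along optical axis = scale
def onz(f,u,v,z):
    o,d=ray(f,u,v); return o+d*(z-o[2])/d[2]
def dep(f,u,v):
    o,d=ray(f,u,v); return o+d*f['depth'][int(round(v)),int(round(u))]
def cross(f1,a,f2,b):
    o1,d1=ray(f1,*a);o2,d2=ray(f2,*b)
    s=np.linalg.lstsq(np.c_[d1,-d2],o2-o1,rcond=None)[0]
    p,q=o1+d1*s[0],o2+d2*s[1]; return (p+q)/2,np.linalg.norm(p-q)
def proj(f,X):
    P=f['pose'];c=(np.atleast_2d(X)-P[:3,3])@P[:3,:3]; c=c*[1,-1,-1]
    return cv2.projectPoints(c,np.zeros(3),np.zeros(3),f['K'],f['dist'])[0][:,0]
def cloud(f):
    h,w=f['depth'].shape; uv=np.stack(np.meshgrid(np.arange(w),np.arange(h)),-1).reshape(-1,1,2).astype(float)
    p=cv2.undistortPoints(uv,f['K'],f['dist'])[:,0]
    d=np.c_[p[:,0],-p[:,1],-np.ones(len(p))]*f['depth'].reshape(-1,1)
    return (d@f['pose'][:3,:3].T+f['pose'][:3,3]).reshape(h,w,3)
E
python3 - <<'E'
from h import *
for n in('scene','top','wrist'):
    f=grab_frame(n); save(f,n+'0'); print(n,f['pose'].round(3).tolist(),f['K'].round(1).tolist(),f['dist'])
o=get_obs();print({k:np.round(v,3).tolist() for k,v in o.items()})
E
```

```text
scene [[0.459, 0.454, -0.764, -0.563], [-0.889, 0.232, -0.396, -0.634], [-0.003, 0.86, 0.51, 0.842], [0.0, 0.0, 0.0, 1.0]] [[512.6, 0.0, 279.9], [0.0, 512.6, 220.5], [0.0, 0.0, 1.0]] [-0.15490023  0.          0.          0.          0.        ]
top [[0.001, 0.992, -0.125, 0.348], [-1.0, 0.002, 0.007, -0.083], [0.008, 0.125, 0.992, 1.288], [0.0, 0.0, 0.0, 1.0]] [[445.3, 0.0, 282.3], [0.0, 445.3, 208.8], [0.0, 0.0, 1.0]] [-0.03346437  0.          0.          0.          0.        ]
wrist [[0.244, -0.932, -0.267, 0.091], [0.97, 0.234, 0.068, 0.646], [-0.001, -0.275, 0.961, 0.374], [0.0, 0.0, 0.0, 1.0]] [[320.3, 0.0, 280.6], [0.0, 320.3, 206.2], [0.0, 0.0, 1.0]] [-0.01979839  0.          0.          0.          0.        ]
{'time_s': 0.15, 'q': [-81.487, 19.124, 2.285, 83.999, -0.769, 76.966, -3.352], 'dq': [-0.075, -0.031, 0.079, -0.199, 0.073, -0.045, -0.064], 'effort': [0.004, -65.905, 1.368, -40.587, 0.017, 0.01, 0.0], 'tool_pos': [0.159, 0.63, 0.231], 'eef_rot': [-177.063, 89.927, -101.261], 'contact_force': [-0.362, -0.241, 0.586], 'torque': [0.005, 0.022, 0.013], 'gripper_width': 0.085}
```

View pics/scene0.png

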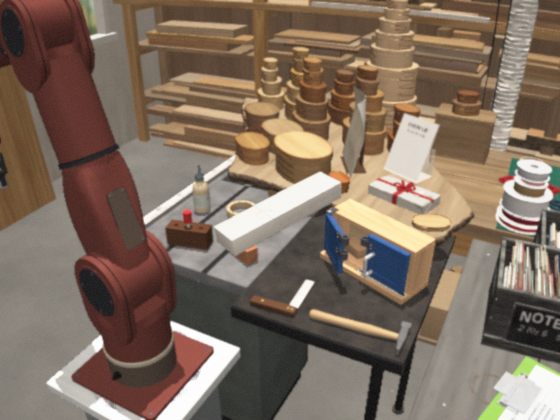

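View pics/top0.png

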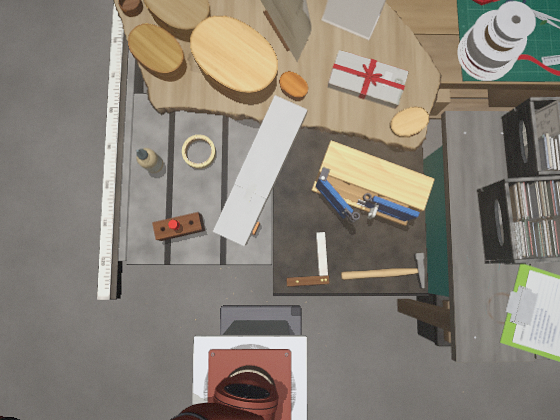

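View pics/wrist0.png

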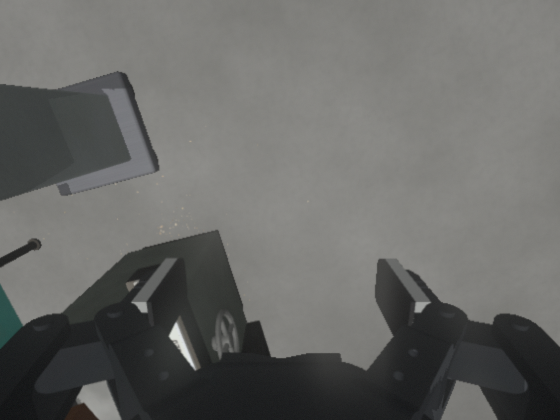

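The scene and top views show the cupboard (top px ~370,185) with its left panel ajar. The pin block is at ~(178,226) with the red head at (173,225), and a long white box/wall lies between them. Next I'll measure.

```bash
python3 - <<'E'
from h import *
t=load('top0'); s=load('scene0')
ct=cloud(t); cs=cloud(s)
print('bench z', [ct[v,u].round(4).tolist() for u,v in[(150,190),(250,200),(300,240),(380,250),(400,290)]])
for nm,f,c in(('top',t,ct),('scene',s,cs)):
    hsv=cv2.cvtColor(f['pixels'],cv2.COLOR_RGB2HSV)
    m=(((hsv[...,0]<6)|(hsv[...,0]>174))&(hsv[...,1]>190)&(hsv[...,2]>100)).astype(np.uint8)
    n,l,st,ce=cv2.connectedComponentsWithStats(m)
    for i in range(1,n):
        if st[i,4]>20: 
            p=np.median(c[l==i],0); print(nm,'red',st[i],ce[i].round(1),p.round(3), c[l==i][:,2].max().round(3))
    mb=((hsv[...,0]>100)&(hsv[...,0]<125)&(hsv[...,1]>150)).astype(np.uint8)
    n,l,st,ce=cv2.connectedComponentsWithStats(mb)
    for i in range(1,n):
        if st[i,4]>40:
            print(nm,'blue',st[i],ce[i].round(1),np.median(c[l==i],0).round(3),c[l==i].min(0).round(3),c[l==i].max(0).round(3))
print('white', [ct[v,u].round(3).tolist() for u,v in[(288,100),(303,106),(217,232),(245,242),(260,170),(250,215)]])
print('cup roof', [ct[v,u].round(3).tolist() for u,v in[(335,145),(430,180),(325,165),(426,198),(370,170)]])
print('pinblock',[ct[v,u].round(3).tolist() for u,v in[(156,225),(160,235),(198,216),(200,230),(185,230)]])
def crop(f,x0,y0,x1,y1,k,n):
    cv2.imwrite('pics/'+n+'.png',cv2.resize(cv2.cvtColor(f['pixels'][y0:y1,x0:x1],cv2.COLOR_RGB2BGR),None,fx=k,fy=k,interpolation=cv2.INTER_CUBIC))
crop(t,300,130,440,230,5,'topc'); crop(s,230,190,450,320,3,'scenec'); crop(t,130,180,300,260,4,'topb')
E
```

```text
bench z [[0.5653, 0.2959, 0.0009], [0.5194, -0.0053, 0.1153], [0.4198, -0.1435, -0.0032], [0.3909, -0.3748, -0.0001], [0.2766, -0.4295, 0.0003]]
scene red [185 213   5  10  30] [186.9 217.9] [0.448 0.193 0.093] 0.111
scene blue [326 215  14  48 258] [331.6 236.5] [ 0.53  -0.225  0.108] [ 0.477 -0.265  0.045] [ 0.565 -0.193  0.15 ]
scene blue [368 235  41  56 922] [388.6 263. ] [ 0.493 -0.396  0.097] [-0.563 -0.634  0.031] [ 0.523 -0.331  0.842]
white [[0.809, -0.107, 0.085], [0.79, -0.149, 0.088], [0.435, 0.084, 0.096], [0.409, 0.008, 0.098], [0.599, -0.032, 0.125], [0.48, -0.005, 0.111]]
cup roof [[0.66, -0.229, 0.152], [0.568, -0.478, 0.149], [0.607, -0.202, 0.152], [0.52, -0.464, 0.153], [0.594, -0.32, 0.152]]
pinblock [[0.457, 0.259, 0.057], [0.43, 0.247, 0.057], [0.482, 0.141, 0.065], [0.445, 0.14, 0.036], [0.443, 0.178, 0.059]]
```

```bash
ls pics
```

```text
scene0.npz
scene0.png
scenec.png
top0.npz
top0.png
topb.png
topc.png
wrist0.npz
wrist0.png
```

View pics/topc.png

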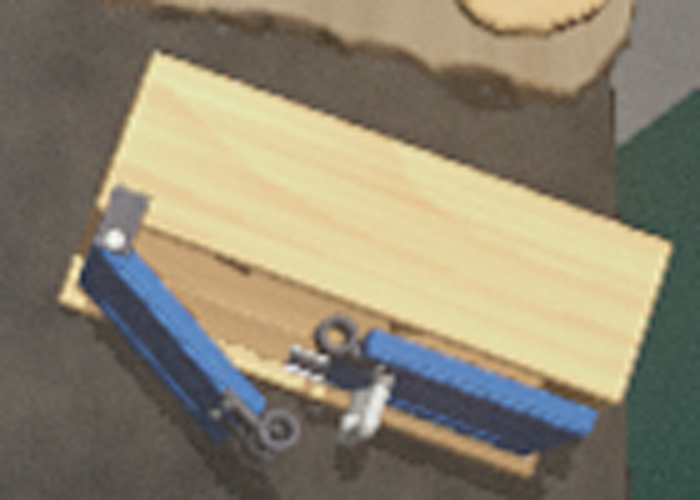

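View pics/scenec.png

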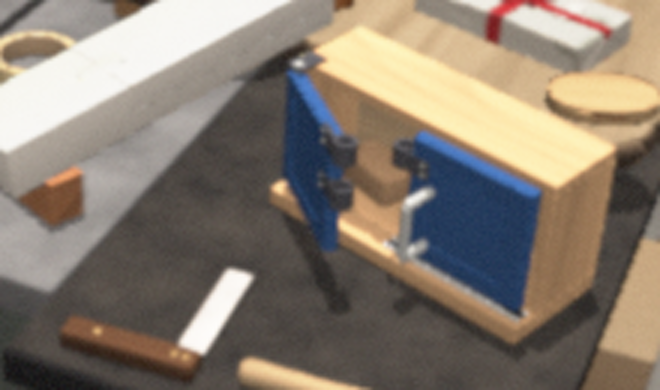

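View pics/topb.png

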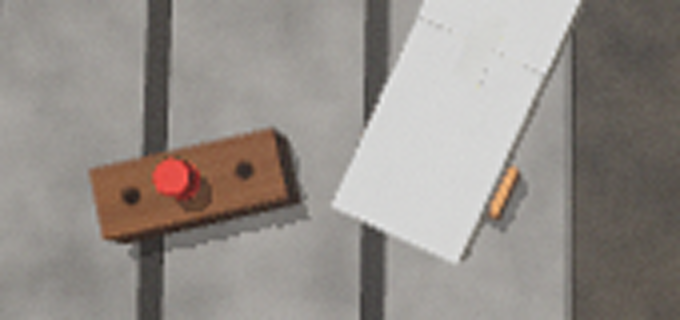

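```bash
python3 - <<'E'
from h import *
t=load('top0'); s=load('scene0'); ct=cloud(t)
T=lambda x,y:(300+x/5,130+y/5)
S=lambda x,y:(230+x/3,190+y/3)
c={k:onz(t,*T(*p),0.150) for k,p in dict(bl=(155,52),br=(672,243),fr=(625,402),fl=(97,207)).items()}
for k,v in c.items(): print(k,v.round(4))
n=lambda a,b:np.linalg.norm(c[a]-c[b]).round(4)
print('width',n('bl','br'),n('fl','fr'),'depth',n('bl','fl'),n('br','fr'))
yv=c['bl']-c['br']+c['fl']-c['fr']; yaw=np.degrees(np.arctan2(-yv[0],yv[1])); print('yaw',yaw)
ctr=sum(c.values())/4; print('ctr',ctr)
# scene corner check front-left? front-right, back-right
for a,b in(((625,402),(553,192)),((672,243),(612,150)),((155,52),(360,27))):
    print('x',*[q.round(4) for q in cross(t,T(*a),s,S(*b))])
Rz=R.from_euler('z',yaw,degrees=True).as_matrix()
W=lambda p:Rz@np.array(p)+[ctr[0],ctr[1],0]
for k,p in dict(lp=(-.058,.13,.15),fold=(-.058,0,.152),rp=(-.058,-.13,.15),rk=(-.058,0,.1285),h=(-.094,-.035,.07)).items():
    print(k,W(p).round(4),'topcrop',((proj(t,W(p))[0]-[300,130])*5).round(0),'scenecrop',((proj(s,W(p))[0]-[230,190])*3).round(0))
# measured: left knuckle top ring crop(278,428) z .152 ; right ring (336,335) z .1285
lk=onz(t,*T(279,427),.152); rk=onz(t,*T(337,333),.1285); print('lk',lk,'rk',rk)
piv=W((-.058,.13,0)); d=Rz.T@(lk-piv); print('lk local rel pivot',d, 'angle',np.degrees(np.arctan2(-d[0],-d[1])),np.hypot(d[0],d[1]))
d=Rz.T@(rk-W((0,0,0)));print('rk local',d)
# pin
B=lambda x,y:(130+x/4,180+y/4)
print('pin top ray z=.111',onz(t,*B(173,177),.111), 'holes',onz(t,*B(130,196),.06),onz(t,*B(245,171),.06))
print('pin cross',cross(t,B(174,178),s,(186.9,214.5)))
E
```

```text
bl [ 0.6733 -0.2191  0.15  ]
br [ 0.5719 -0.4889  0.15  ]
fr [ 0.488  -0.4607  0.15  ]
fl [ 0.59   -0.1876  0.15  ]
width 0.2883 0.2915 depth 0.089 0.0885
yaw -20.53863564856429
ctr [ 0.58079268 -0.33906716  0.15      ]
x [ 0.4872 -0.4589  0.1473] 0.0055
x [ 0.5715 -0.4877  0.1473] 0.0043
x [ 0.6735 -0.2192  0.1494] 0.0001
lp [ 0.5721 -0.197   0.15  ] topcrop [115. 241.] scenecrop [298.  68.]
fold [ 0.5265 -0.3187  0.152 ] topcrop [351. 327.] scenecrop [409. 122.]
rp [ 0.4809 -0.4405  0.15  ] topcrop [587. 416.] scenecrop [533. 187.]
rk [ 0.5265 -0.3187  0.1285] topcrop [342. 334.] scenecrop [406. 145.]
h [ 0.4805 -0.3389  0.07  ] topcrop [360. 433.] scenecrop [405. 234.]
lk [ 0.47449743 -0.28008677  0.152     ] rk [ 0.52713115 -0.31591252  0.1285    ]
lk local rel pivot [-0.06223129 -0.11206116  0.152     ] angle 29.044871098872267 0.12818126313394354
rk local [-0.05837412  0.00285628  0.1285    ]
pin top ray z=.111 [0.45462705 0.19810273 0.111     ] holes [0.4460161  0.23965834 0.06      ] [0.46353301 0.16045469 0.06      ]
pin cross (array([0.45519847, 0.19941065, 0.10065944]), np.float64(0.0010981647918990036))
```

```bash
cat >> h.py <<'E'
CTR=np.array([0.5808,-0.3391,0]); YAW=-20.54
RC=R.from_euler('z',YAW,degrees=True).as_matrix()
def W(p): return RC@np.array(p,float)+CTR
def L(p): return RC.T@(np.array(p,float)-CTR)
def cur():
    o=get_obs(); return np.array(o['tool_pos']),R.from_euler('xyz',o['eef_rot'],degrees=True).as_matrix()
def rotmat(xdir,zdir):
    x=np.array(xdir,float);x/=np.linalg.norm(x);z=np.array(zdir,float);z-=x*(x@z);z/=np.linalg.norm(z)
    return np.c_[x,np.cross(z,x),z]
def plan(p,Rt=None):
    p0,R0=cur()
    if Rt is None: Rt=R0
    d=R0.T@(np.array(p)-p0); w=R.from_matrix(R0.T@Rt).as_rotvec()
    print('delta',d.round(4).tolist(),w.round(4).tolist(),'rows',np.ceil(max(np.linalg.norm(d)/.0625,np.degrees(np.linalg.norm(w))/10.7)))
E
python3 - <<'E'
from h import *
p,Rm=cur(); print(p,Rm.round(3))
t=load('top0');ct=cloud(t)
print('bottle',ct[150:165,140:155].reshape(-1,3)[::15].round(2).tolist())
w=load('wrist0'); 
# camera in tool frame
print('cam in tool',(Rm.T@(w['pose'][:3,3]-p)).round(4),(Rm.T@w['pose'][:3,:3]).round(3))
for yaw in (0,):
    zd=W((0,1,0))-W((0,0,0))
    Rt=rotmat((0,0,-1),zd); 
    for s in(1,-1): 
        plan((.40,.1,.28),rotmat((0,0,-1),zd*s))
E
```

```text
[0.15934256 0.62979886 0.23061831] [[-0.    -0.969  0.245]
 [-0.001  0.245  0.969]
 [-1.    -0.    -0.001]]
bottle [[0.65, 0.29, 0.14], [0.64, 0.28, 0.15], [0.64, 0.28, 0.15], [0.64, 0.28, 0.15], [0.64, 0.28, 0.14], [0.64, 0.29, 0.14], [0.63, 0.29, 0.13], [0.63, 0.29, 0.13], [0.63, 0.29, 0.12], [0.63, 0.3, 0.1], [0.63, 0.3, 0.1], [0.63, 0.3, 0.1], [0.63, 0.3, 0.09], [0.63, 0.3, 0.09], [0.62, 0.3, 0.09]]
cam in tool [-0.143   0.0698 -0.0015] [[-0.     0.275 -0.961]
 [ 0.001  0.961  0.275]
 [ 1.    -0.001 -0.001]]
delta [-0.0488, -0.3633, -0.4546] [0.1107, -0.0013, 0.0001] rows 10.0
delta [-0.0488, -0.3633, -0.4546] [-3.0309, -0.0002, -0.0019] rows 17.0
```

```bash
python3 - <<'E'
from h import *
plan((.44,.2,.23),rotmat((0,0,-1),W((0,1,0))-W((0,0,0))))
E
```

```text
delta [0.0011, -0.3775, -0.3478] [0.1107, -0.0013, 0.0001] rows 9.0
```

>>> apply_moves --deltas '[[[0,-0.3775,-0.348,0.11,0,0,0],[0,-0.3775,-0.348,0.11,0,0,0],[0,-0.3775,-0.348,0.11,0,0,0],[0,-0.3775,-0.348,0.11,0,0,0],[0,-0.3775,-0.348,0.11,0,0,0]]]'

```text
time_s: 0.78
tool_pos: [0.331, 0.3665, 0.2313]
eef_rot: [32.3, 90.0, 101.8]
contact_force: [0.8, 0.3, 0.1]
gripper_width: 0.0854
```

```bash
python3 - <<'E'
from h import *
plan((.44,.2,.23),rotmat((0,0,-1),W((0,1,0))-W((0,0,0))))
E
```

```text
delta [0.0012, -0.1604, -0.1177] [0.0006, 0.0002, -0.0001] rows 4.0
```

>>> apply_moves --deltas '[[[0,-0.16,-0.118,0,0,0,0],[0,-0.16,-0.118,0,0,0,0],[0,-0.16,-0.118,0,0,0,0],[0,-0.16,-0.118,0,0,0,0],[0,-0.16,-0.118,0,0,0,0]]]'

```text
time_s: 1.4
tool_pos: [0.4388, 0.2016, 0.2312]
eef_rot: [86.2, 90.0, 155.6]
contact_force: [0.2, 1.1, -0.7]
gripper_width: 0.0852
```

```bash
python3 - <<'E'
from h import *
f=grab_frame('wrist'); save(f,'w1'); print(cur()[0],get_obs()['contact_force'])
print('pred head',proj(f,[[.4548,.2,.109],[.4548,.2,.092],[.446,.2397,.06],[.4635,.1605,.06]]))
E
```

```text
[0.43817153 0.20275095 0.23114946] [ 0.37552067  1.06595859 -0.11226953]
pred head [[286.75349953 216.53925946]
 [286.40374867 210.89586026]
 [320.08805186 180.38834937]
 [252.97799262 222.30439209]]
```

View pics/w1.png

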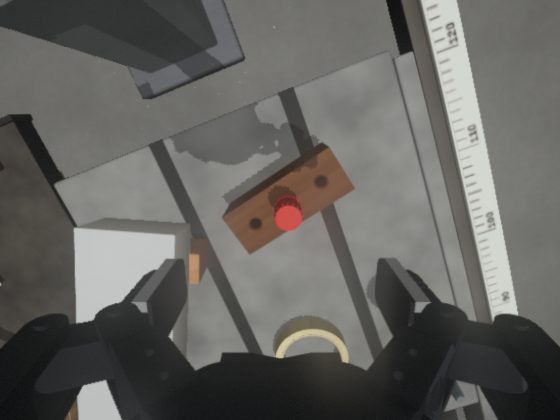

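The wrist view shows the pin head top at ~(289,217) and the holes at (321,181) and (256,223). They agree with the top-camera prediction to about 2 px.

```bash
python3 - <<'E'
from h import *
w=load('w1');t=load('top0')
hsv=cv2.cvtColor(w['pixels'],cv2.COLOR_RGB2HSV)
m=(((hsv[...,0]<6)|(hsv[...,0]>174))&(hsv[...,1]>180)&(hsv[...,2]>150)).astype(np.uint8)
n,l,st,ce=cv2.connectedComponentsWithStats(m);i=1+np.argmax(st[1:,4]);print(st[i],ce[i])
cn=max(cv2.findContours(m,0,1)[0],key=cv2.contourArea);(cx,cy),r=cv2.minEnclosingCircle(cn);print(cx,cy,r, 'z from r?',)
B=lambda x,y:(130+x/4,180+y/4)
print(cross(w,(288.5,217),t,B(173,177)))
print('wrist ray z=.109',onz(w,288.5,217.5,.109),'holes mid',(onz(w,321,181,.06)+onz(w,256,223,.06))/2,onz(w,321,181,.06),onz(w,256,223,.06))
print('holes cross',cross(w,(321,181.5),t,B(130,196)),cross(w,(256,223),t,B(245,171)))
E
```

```text
Traceback (most recent call last):
ValueError: attempt to get argmax of an empty sequence
```

```bash
cat >> h.py <<'E'
def redm(f):
    a=f['pixels'].astype(int); return ((a[...,0]>120)&(a[...,0]>2.2*a[...,1])&(a[...,0]>2.2*a[...,2])).astype(np.uint8)
E
python3 - <<'E'
from h import *
w=load('w1');t=load('top0')
for f in (w,t):
    m=redm(f)
    n,l,st,ce=cv2.connectedComponentsWithStats(m)
    for i in range(1,n):
        if st[i,4]>40: print(st[i],ce[i])
# bright head top in wrist
a=w['pixels'].astype(int); m=((a[...,0]>170)&(a[...,1]<90)).astype(np.uint8)
for cn in cv2.findContours(m,0,1)[0]:
    if cv2.contourArea(cn)>100: print('disc',cv2.minEnclosingCircle(cn),cv2.fitEllipse(cn))
B=lambda x,y:(130+x/4,180+y/4)
print(cross(w,(288.5,217),t,B(173,177)))
print('wrist ray z=.109',onz(w,288.5,217.5,.109),'holes mid',(onz(w,321,181,.06)+onz(w,256,223,.06))/2,onz(w,321,181,.06),onz(w,256,223,.06))
print('holes cross',cross(w,(321,181.5),t,B(130,196)),cross(w,(256,223),t,B(245,171)))
E
```

```text
[275 203  27  28 564] [287.84574468 216.59574468]
[518  55  42  20 154] [538.63636364  63.44805195]
[333  59  72  36 499] [368.78957916  75.89579158]
[168 220  12  10  79] [173.07594937 224.17721519]
disc ((288.0961608886719, 218.0), 13.248083114624023) ((287.922119140625, 217.63226318359375), (23.536392211914062, 26.032426834106445), 76.74758911132812)
(array([0.45613431, 0.2002984 , 0.10456977]), np.float64(0.0022230710006562624))
wrist ray z=.109 [0.45615721 0.20112077 0.109     ] holes mid [0.45610644 0.20175338 0.06      ] [0.44690846 0.24035568 0.06      ] [0.46530442 0.16315107 0.06      ]
holes cross (array([0.4464582 , 0.239712  , 0.06147638]), np.float64(0.0013921632340473415)) (array([0.46511984, 0.16185307, 0.05626165]), np.float64(0.0027557110870050005))
```

```bash
python3 - <<'E'
from h import *
print(W((-.155,.05,.2)))
plan(W((-.155,.05,.19)),rotmat((0,0,-1),W((0,1,0))-W((0,0,0))))
E
```

```text
[ 0.4531968  -0.23789514  0.2       ]
delta [0.0411, -0.1682, -0.4076] [0.0013, -0.0001, -0.0005] rows 8.0
```

>>> apply_moves --deltas '[[[0,-0.168,-0.408,0,0,0,1],[0,-0.168,-0.408,0,0,0,1],[0,-0.168,-0.408,0,0,0,1],[0,-0.168,-0.408,0,0,0,1],[0,-0.168,-0.408,0,0,0,1]]]'

```text
time_s: 2.08
tool_pos: [0.4492, -0.1103, 0.2315]
eef_rot: [-33.1, 89.9, 36.6]
contact_force: [1.3, -0.3, -0.3]
gripper_width: 0.0002
```

```bash
python3 - <<'E'
from h import *
plan(W((-.16,.05,.17)),rotmat((0,0,-1),W((0,1,0))-W((0,0,0))))
E
```

```text
delta [0.0615, -0.043, -0.1183] [0.0044, 0.0009, 0.0006] rows 3.0
```

>>> apply_moves --deltas '[[[0,-0.043,-0.118,0,0,0,1],[0,-0.043,-0.118,0,0,0,1],[0.06,-0.043,-0.118,0,0,0,1],[0.06,-0.043,-0.118,0,0,0,1]]]'

```text
time_s: 2.58
tool_pos: [0.4461, -0.2338, 0.1683]
eef_rot: [106.7, 89.6, 176.3]
contact_force: [-0.2, -0.3, 1.2]
gripper_width: -0.0001
```

```bash
python3 - <<'E'
from h import *
for n in('wrist','scene','top'): f=grab_frame(n);save(f,n+'2')
print(cur()[0],L(cur()[0]),get_obs()['contact_force'])
plan(W((-.16,.05,.108)),rotmat((0,0,-1),W((0,1,0))-W((0,0,0))))
a=[cv2.imread('pics/%s2.png'%n) for n in('scene','wrist')]
b=np.hstack([cv2.resize(a[0][150:330,200:470],(520,347)),cv2.resize(a[1],(280,210)).repeat(1,0)[:210].copy() if 0 else np.zeros((347,1,3),np.uint8)])
cv2.imwrite('pics/s2c.png',b)
E
```

```text
[ 0.44927422 -0.23488403  0.17284778] [-0.1597297   0.0514434   0.17284778] [0.83917111 0.31985077 0.73604491]
delta [0.0648, 0.0003, -0.0015] [0.0033, 0.0002, 0.0011] rows 2.0
```

View pics/s2c.png

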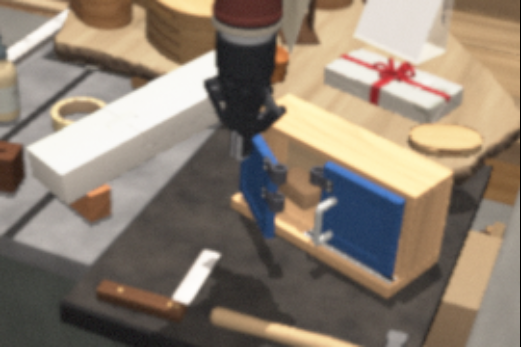

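View pics/wrist2.png

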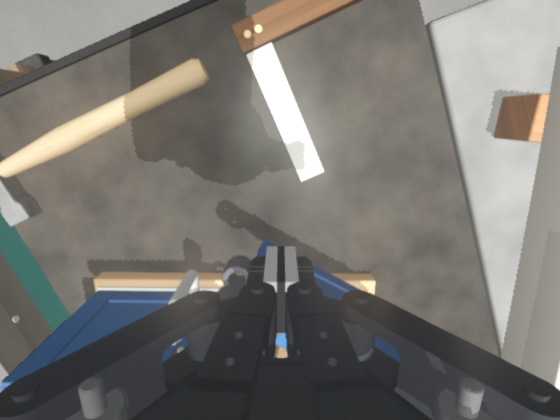

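```bash
python3 - <<'E'
from h import *
f=load('wrist2')
a=np.radians(29)
for t,off in((.125,.006),(.06,.006),(.0,.006)):
    p=W((-.058-t*np.sin(a)-off*np.cos(a),.13-t*np.cos(a)+off*np.sin(a),.146)); print(t,L(p).round(3),proj(f,p))
print('tcp',proj(f,cur()[0]), 'knuckle L',proj(f,W((-.058-.13*np.sin(a),.13-.13*np.cos(a),.152))))
print('rk',proj(f,W((-.058,0,.1285))))
print('tip below',proj(f,W((-.16,.05,.108))))
E
```

```text
0.125 [-0.124  0.024  0.146] [[235.62524774 306.49177144]]
0.06 [-0.092  0.08   0.146] [[329.34055173 351.38375803]]
0.0 [-0.063  0.133  0.146] [[408.2644391  388.78346636]]
tcp [[283.41571823 273.00820499]] knuckle L [[221.75091746 316.6310539 ]]
rk [[208.8880901  374.17179657]]
tip below [[280.61845006 227.51146447]]
```

```bash
python3 - <<'E'
from h import *
f=load('wrist2')
a=np.radians(29)
k=(-.058-.13*np.sin(a),.13-.13*np.cos(a))
for z in(.152,.13,.106,.085): print(z,proj(f,W((*k,z))))
e=(-.124,.024); print('bottom edge',proj(f,W((*e,.026))))
c=cv2.imread('pics/wrist2.png')[200:420,160:420]; cv2.imwrite('pics/w2c.png',cv2.resize(c,None,fx=3,fy=2.7))
E
```

```text
0.152 [[221.75091746 316.6310539 ]]
0.13 [[227.8397955  296.11141659]]
0.106 [[233.20868614 278.03132876]]
0.085 [[237.09489848 264.95188719]]
bottom edge [[253.28609847 234.54295778]]
```

View pics/w2c.png

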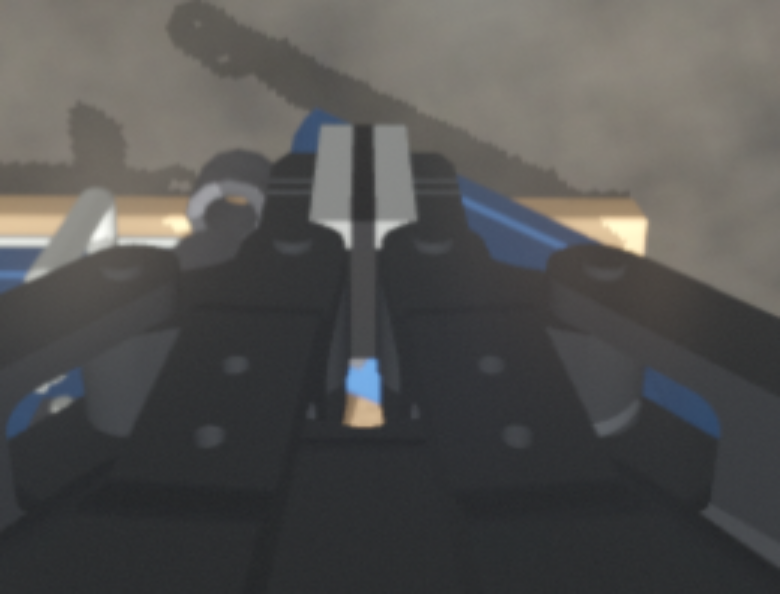

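>>> apply_moves --deltas '[[[0.03,0,0,0,0,0,1],[0.064,0,-0.001,0,0,0,1],[0.064,0,-0.001,0,0,0,1],[0.064,-0.01,-0.001,0,0,0,1],[0.064,-0.02,-0.001,0,0,0,1]]]'

```text
time_s: 3.35
tool_pos: [0.4686, -0.2442, 0.1092]
eef_rot: [-71.5, 89.8, -1.9]
contact_force: [0.8, -0.1, -0.1]
gripper_width: -0.0004
```

>>> apply_moves --deltas '[[[0,-0.01,0,0,0,0,1],[0,-0.02,0,0,0,0,1],[0,-0.03,0,0,0,0,1],[0,-0.04,0,0,0,0,1],[0,-0.046,0,0,0,0,1]]]'

```text
time_s: 3.98
tool_pos: [0.5099, -0.2604, 0.1072]
eef_rot: [142.5, 90.0, -148.0]
contact_force: [-1.9, 0.6, 0.2]
gripper_width: 0.0002
```

```bash
python3 - <<'E'
from h import *
for n in('scene','wrist','top'): f=grab_frame(n);save(f,n+'3')
print(L(cur()[0]),get_obs()['contact_force'])
a=cv2.imread('pics/scene3.png')[170:320,250:450]
b=cv2.imread('pics/top3.png')[130:230,290:440]
cv2.imwrite('pics/s3c.png',np.hstack([cv2.resize(a,(400,300),interpolation=2),cv2.resize(b,(400,300))]))
E
```

```text
[-0.09425943  0.04887706  0.10725021] [-0.82663734 -0.28175388  0.17765951]
```

View pics/s3c.png

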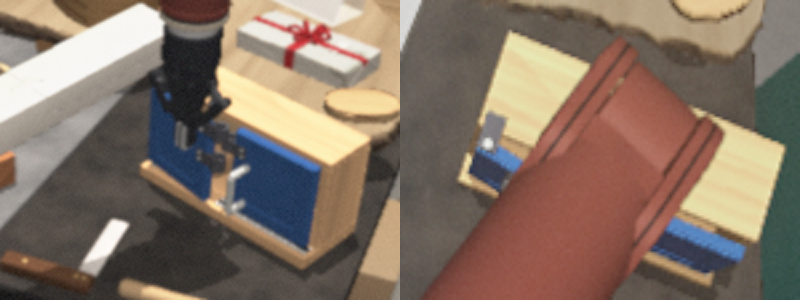

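The left panel has moved and is nearly shut, and the finger is on it at local x -94 mm. I'll keep pushing.

>>> apply_moves --deltas '[[[0,-0.006,0,0,0,0,1],[0,-0.011,0,0,0,0,1],[0,-0.014,0,0,0,0,1],[0,-0.014,0,0,0,0,1]]]'

```text
time_s: 4.62
tool_pos: [0.5229, -0.2651, 0.1074]
eef_rot: [-120.1, 90.0, -50.6]
contact_force: [-0.8, 0.7, 0.7]
gripper_width: -0.0001
```

>>> apply_moves --deltas '[[[0,-0.003,0,0,0,0,1],[0,-0.005,0,0,0,0,1],[0,-0.005,0,0,0,0,1]]]'

```text
time_s: 5.0
tool_pos: [0.5253, -0.2664, 0.1066]
eef_rot: [87.4, 89.8, 156.8]
contact_force: [-7.0, 1.1, -0.8]
gripper_width: -0.0002
```

>>> apply_moves --deltas '[[[0,-0.003,0,0,0,0,1],[0,-0.003,0,0,0,0,1]]]'

```text
time_s: 5.25
tool_pos: [0.5254, -0.2668, 0.1062]
eef_rot: [82.3, 89.4, 151.7]
contact_force: [-21.1, 9.0, 11.2]
gripper_width: -0.0001
```

```bash
python3 - <<'E'
from h import *
f=grab_frame('scene');save(f,'scene4')
print(L(cur()[0]),get_obs()['contact_force'])
a=cv2.imread('pics/scene4.png')[190:310,280:440]
cv2.imwrite('pics/s4c.png',cv2.resize(a,(800,600),interpolation=2))
E
```

```text
[-0.07726587  0.04824538  0.10620043] [-20.22694959   8.41279791  10.50824628]
```

View pics/s4c.png

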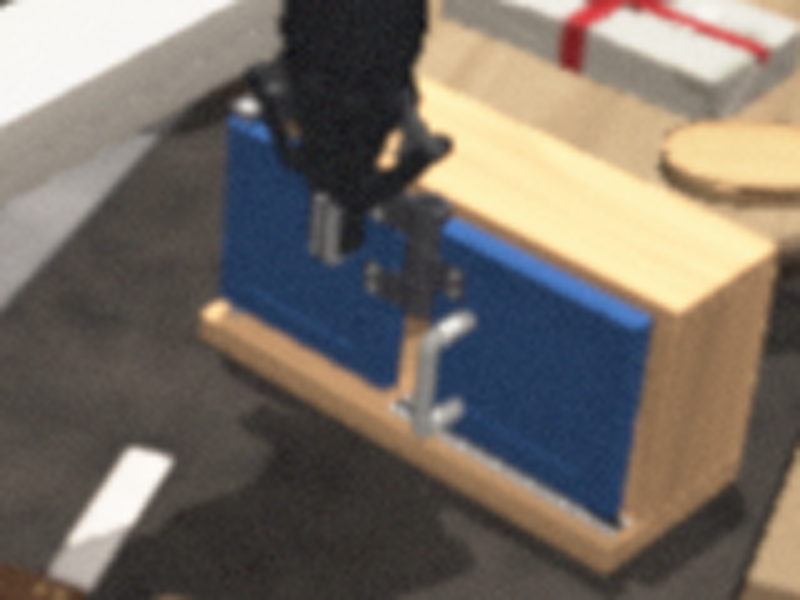

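The left panel is shut: its knuckle barrels stand in line with the right one, and 20 N pushes back at the stop. Now I retreat.

>>> apply_moves --deltas '[[[0,0.01,0,0,0,0,1],[0,0.05,0,0,0,0,1],[-0.05,0.05,0.045,0,0,0,1],[-0.1,0.045,0.055,0,0,0,0],[-0.1,0.045,0.055,0,0,0,0]]]'

```text
time_s: 5.92
tool_pos: [0.5102, -0.1998, 0.2112]
eef_rot: [-70.5, 89.6, -0.8]
contact_force: [-0.6, -1.1, 0.5]
gripper_width: 0.0356
```

```bash
python3 - <<'E'
from h import *
f=grab_frame('wrist');save(f,'w5');f=grab_frame('scene');save(f,'scene5');
print(cur()[0],L(cur()[0]),get_obs()['contact_force'])
E
```

```text
[ 0.50762329 -0.20026179  0.20771664] [-0.11723763  0.10433704  0.20771664] [0.79445293 0.9324933  0.10020499]
```

View pics/w5.png

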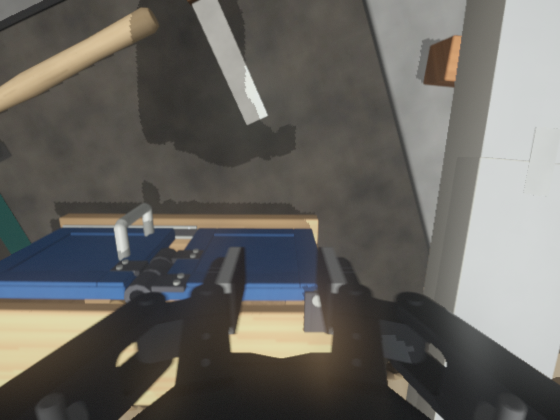

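The left knuckle's ring is at ~(137,294), in line with the barrels below it, and both panels are shut. I'll measure the fold axis.

```bash
python3 - <<'E'
from h import *
w=load('w5');s=load('scene5')
c=w['pixels'][255:325,90:230]; cv2.imwrite('pics/w5c.png',cv2.resize(c[...,::-1],None,fx=5.7,fy=5.7,interpolation=2))
c=s['pixels'][205:265,330:410]; cv2.imwrite('pics/s5c.png',cv2.resize(c[...,::-1],None,fx=8,fy=8,interpolation=2))
print('pred',proj(w,W((-.058,0,.152))),proj(s,W((-.058,0,.152))),L(onz(w,137,294,.152)))
E
```

```text
pred [[134.96499123 296.7034705 ]] [[366.25402937 230.66272772]] [-0.06022719  0.00175532  0.152     ]
```

View pics/w5c.png

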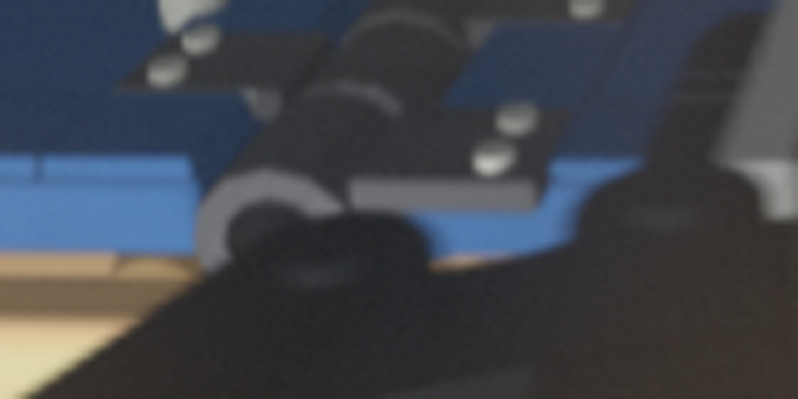

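View pics/s5c.png

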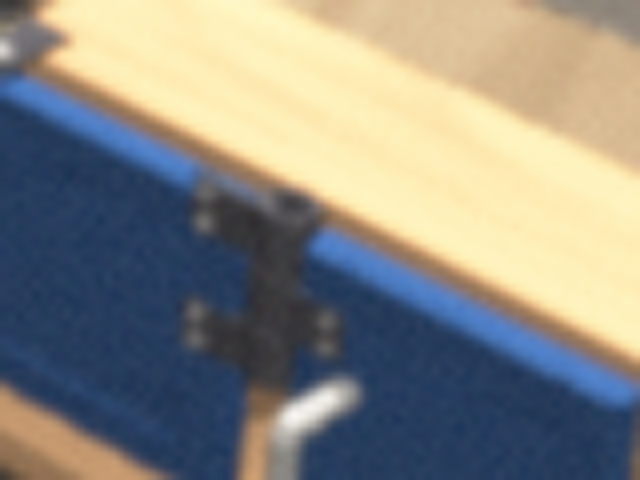

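```bash
python3 - <<'E'
from h import *
plan(W((-.12,0,.235)),rotmat((0,0,-1),W((0,1,0))-W((0,0,0))))
E
```

```text
delta [-0.0274, 0.0029, -0.1043] [0.0016, 0.0009, 0.0015] rows 2.0
```

>>> apply_moves --deltas '[[[-0.027,0.003,-0.052,0,0,0,0],[-0.027,0.003,-0.104,0,0,0,0],[-0.027,0.003,-0.104,0,0,0,0],[-0.027,0.003,-0.104,0,0,0,0]]]'

```text
time_s: 6.52
tool_pos: [0.4673, -0.2968, 0.2333]
eef_rot: [89.7, 89.9, 159.1]
contact_force: [-0.2, 0.6, 0.1]
gripper_width: 0.0855
```

```bash
python3 - <<'E'
from h import *
w=grab_frame('wrist');save(w,'w6')
print(cur()[0],L(cur()[0]),get_obs()['contact_force'],np.abs(get_obs()['dq']).max())
print('pred',proj(w,W((-.058,0,.152))))
c=w['pixels'][230:350,200:360]; cv2.imwrite('pics/w6c.png',cv2.resize(c[...,::-1],None,fx=5,fy=5,interpolation=2))
E
```

```text
[ 0.46785847 -0.29610861  0.23338882] [-0.12084556  0.00063151  0.23338882] [ 0.19143612 -0.38044921 -0.29063188] 0.9450749050586181
pred [[282.3520206  289.98023669]]
```

View pics/w6c.png

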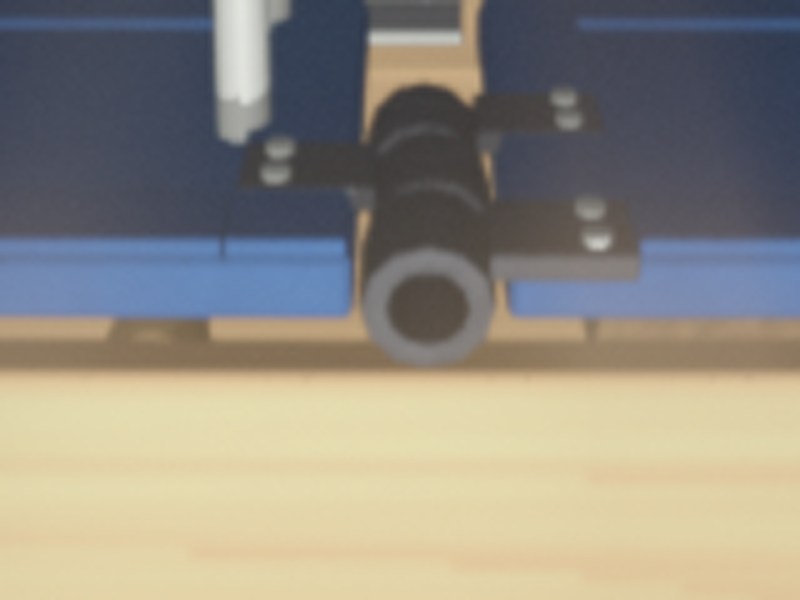

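Clear view: the upper knuckle's bore centre is at (285.6,291.4), with all barrels in line. I'll take a second view on the way to the pin.

```bash
python3 - <<'E'
from h import *
w=load('w6'); p=onz(w,285.6,291.4,.152); print(p,L(p)); 
plan(W((-.13,.03,.29)),rotmat((0,0,-1),W((0,1,0))-W((0,0,0))))
E
```

```text
[ 0.52857012 -0.31678784  0.152     ] [-0.05673796  0.00256828  0.152     ]
delta [-0.0566, 0.0092, 0.0294] [0.0011, 0.0, -0.0015] rows 2.0
```

>>> apply_moves --deltas '[[[-0.057,0.009,0.03,0,0,0,0],[-0.057,0.009,0.03,0,0,0,0],[-0.057,0.009,0.03,0,0,0,0]]]'

```text
time_s: 6.95
tool_pos: [0.4705, -0.2643, 0.2909]
eef_rot: [10.4, 90.0, 80.1]
contact_force: [-0.3, -0.2, 0.3]
gripper_width: 0.0854
```

```bash
python3 - <<'E'
from h import *
w=grab_frame('wrist');save(w,'w7')
print(cur()[0],L(cur()[0]),np.abs(get_obs()['dq']).max())
q=proj(w,W((-.0567,.0026,.152)))[0];print('pred',q)
x,y=q.astype(int);c=w['pixels'][y-50:y+50,x-70:x+70]; print(x-70,y-50);cv2.imwrite('pics/w7c.png',cv2.resize(c[...,::-1],None,fx=5,fy=5,interpolation=2))
plan((.4555-.01,.2005,.25),rotmat((0,0,-1),W((0,1,0))-W((0,0,0))))
E
```

```text
[ 0.46995111 -0.26484541  0.2904014 ] [-0.129855    0.03064146  0.2904014 ] 0.9455982119143392
pred [251.82007408 267.36559965]
181 217
delta [0.0407, 0.1852, 0.4276] [0.0021, 0.0001, -0.0011] rows 8.0
```

View pics/w7c.png

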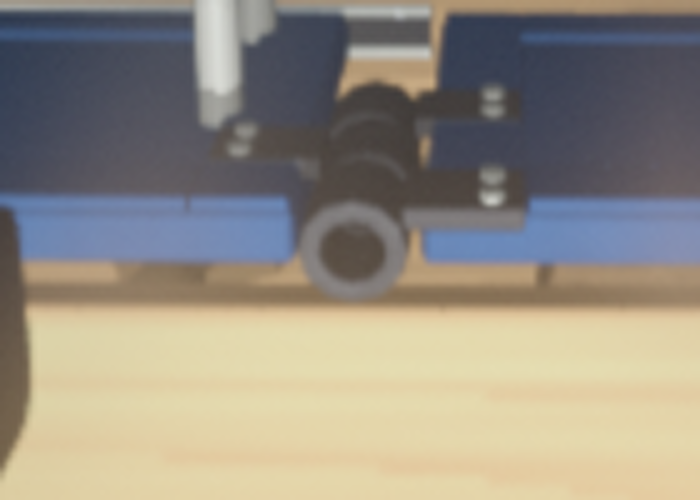

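The ring centre is at (251.6,266.6), and the prediction from the last view was (251.8,267.4). That agrees well.

```bash
python3 - <<'E'
from h import *
a=load('w6');b=load('w7'); p,e=cross(a,(285.6,291.4),b,(251.6,266.6));print(p,e,L(p)); p2=onz(b,251.6,266.6,.152);print(p2,L(p2))
E
```

```text
[ 0.52627591 -0.31586502  0.15578604] 0.0004546890229298604 [-0.05921011  0.00262748  0.15578604]
[ 0.52778343 -0.316669    0.152     ] [-0.05751634  0.00240354  0.152     ]
```

>>> apply_moves --deltas '[[[0,0.185,0.428,0,0,0,0],[0,0.185,0.428,0,0,0,0],[0,0.185,0.428,0,0,0,0],[0,0.185,0.428,0,0,0,0],[0,0.185,0.428,0,0,0,0]]]'

```text
time_s: 7.62
tool_pos: [0.4534, 0.048, 0.2903]
eef_rot: [117.3, 89.9, -173.3]
contact_force: [2.0, -0.3, 0.7]
gripper_width: 0.0853
```

```bash
python3 - <<'E'
from h import *
plan((.4555,.2005,.19),rotmat((0,0,-1),W((0,1,0))-W((0,0,0))))
E
```

```text
delta [0.1003, 0.0514, 0.1436] [0.0003, -0.0006, -0.0011] rows 3.0
```

>>> apply_moves --deltas '[[[0.03,0.051,0.144,0,0,0,0],[0.06,0.051,0.144,0,0,0,0],[0.1,0.051,0.144,0,0,0,0],[0.1,0.051,0.144,0,0,0,0],[0.1,0.051,0.144,0,0,0,0]]]'

```text
time_s: 8.25
tool_pos: [0.4569, 0.198, 0.1907]
eef_rot: [165.7, 89.9, -124.8]
contact_force: [0.8, 0.2, 0.4]
gripper_width: 0.0857
```

```bash
python3 - <<'E'
from h import *
w=grab_frame('wrist');save(w,'w8');
print(cur()[0],get_obs()['contact_force'],np.abs(get_obs()['dq']).max())
print('pred top',proj(w,(.4555,.2005,.109)),'bottom',proj(w,(.4555,.2005,.075)))
m=redm(w);n,l,st,ce=cv2.connectedComponentsWithStats(m);print([(st[i],ce[i]) for i in range(1,n) if st[i,4]>200])
c=w['pixels'][200:320,200:360]; cv2.imwrite('pics/w8c.png',cv2.resize(c[...,::-1],None,fx=5,fy=5,interpolation=2))
E
```

```text
[0.45761374 0.19793344 0.19177827] [ 0.73185151  0.54970503 -0.51773785] 1.278343699677511
pred top [[284.99894419 210.39422289]] bottom [[284.53345107 198.70605254]]
[(array([267, 193,  34,  34, 792], dtype=int32), array([283.35227273, 210.58712121]))]
```

View pics/w8c.png

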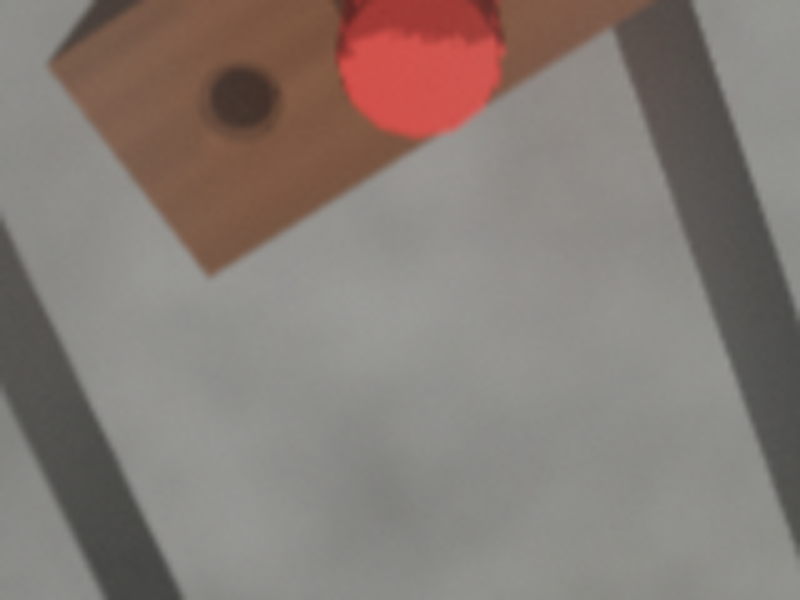

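```bash
python3 - <<'E'
from h import *
a=load('w1');b=load('w8'); print(cross(a,(288,217.3),b,(284.1,210.9)), onz(b,284.1,210.9,.109))
plan((.4557,.2,.079),rotmat((0,0,-1),W((0,1,0))-W((0,0,0))))
E
```

```text
(array([0.45044658, 0.2019142 , 0.12670156]), np.float64(0.0009411377921361238)) [0.45563285 0.19974829 0.109     ]
delta [0.1128, 0.0026, 0.0013] [-0.0012, -0.0003, 0.0004] rows 2.0
```

```bash
python3 - <<'E'
from h import *
b=load('w8');c=cloud(b)
print(np.median(c[205:216,278:290].reshape(-1,3),0), c[205:216,278:290,2].std()); print('block top',np.median(c[217:222,244:250].reshape(-1,3),0),np.median(c[240:250,246:252].reshape(-1,3),0),'bench',np.median(c[290:310,270:300].reshape(-1,3),0))
a=load('w1');c=cloud(a);print(np.median(c[213:222,283:293].reshape(-1,3),0),np.median(c[217:219,264:268].reshape(-1,3),0))
b=load('w6');c=cloud(b);print('knuckle ring',np.nanmedian(c[299:302,281:290].reshape(-1,3),0),'roof',np.median(c[320:330,270:300].reshape(-1,3),0))
E
```

```text
[0.45455949 0.19966851 0.10962354] 0.019461696818072093
block top [0.46965171 0.15674907 0.04350127] [0.48838939 0.15310407 0.06045301] bench [0.58900975 0.15189245 0.00103369]
[0.45523124 0.20045516 0.10951678] [0.46303177 0.17455651 0.0603029 ]
knuckle ring [ 0.53505856 -0.3193206   0.15268345] roof [ 0.55794571 -0.32834619  0.15031661]
```

Depth gives head top 109.5 mm, block 60 mm and ring 152.7 mm, all matching the text; the short-baseline triangulation of the head was poor. I descend and grip.

>>> apply_moves --deltas '[[[0.04,0.0026,0.0013,0,0,0,0],[0.09,0.0026,0.0013,0,0,0,0],[0.112,0.0026,0.0013,0,0,0,0],[0.112,0.0026,0.0013,0,0,0,0],[0.112,0.0026,0.0013,0,0,0,0]]]'

```text
time_s: 8.93
tool_pos: [0.4564, 0.2013, 0.0812]
eef_rot: [-32.7, 89.8, 36.7]
contact_force: [0.0, -0.4, 0.1]
gripper_width: 0.0854
```

```bash
python3 - <<'E'
from h import *
w=grab_frame('wrist');save(w,'w9');
plan((.4557,.2,.079),rotmat((0,0,-1),W((0,1,0))-W((0,0,0))))
print(get_obs()['contact_force'])
E
```

```text
delta [0.0022, 0.0, -0.0017] [-0.0002, 0.0026, 0.0015] rows 1.0
[ 0.01483474 -0.42332189  0.1703527 ]
```

View pics/w9.png

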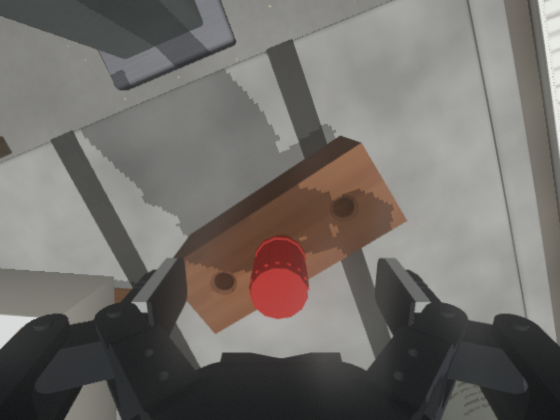

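The head sits centred between the open pads at (279,291). Closing now.

>>> apply_moves --deltas '[[[0.001,0,0,0,0,0,1],[0.001,0,0,0,0,0,1],[0.001,0,0,0,0,0,1],[0.001,0,0,0,0,0,1],[0.001,0,0,0,0,0,1]]]' --grip_force 70

```text
time_s: 9.6
tool_pos: [0.4552, 0.2014, 0.0786]
eef_rot: [-35.2, 90.0, 34.4]
contact_force: [-0.3, 0.2, 4.6]
gripper_width: 0.0224
```

```bash
python3 - <<'E'
from h import *
w=grab_frame('wrist');save(w,'w10');
print(cur()[0],get_obs()['contact_force'],get_obs()['torque'])
E
```

```text
[0.45520598 0.20145354 0.07859311] [-0.76121944 -0.59944947  4.72059972] [-0.11360986  0.16076978  0.04048933]
```

View pics/w10.png

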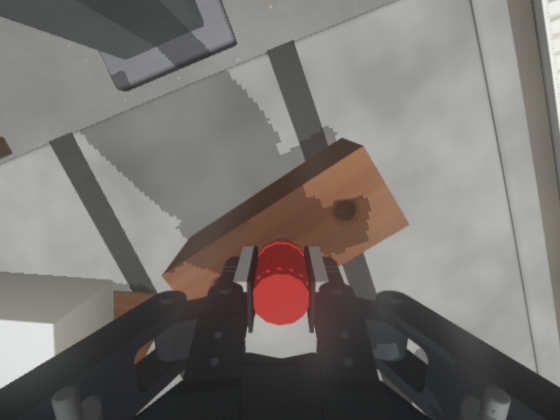

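Gripped at 22.4 mm. Lifting.

>>> apply_moves --deltas '[[[-0.02,0,0,0,0,0,1],[-0.07,0,0,0,0,0,1],[-0.13,0,0,0,0,0,1],[-0.185,0,0,0,0,0,1],[-0.185,0,0,0,0,0,1]]]'

```text
time_s: 10.28
tool_pos: [0.4567, 0.2022, 0.2672]
eef_rot: [-28.9, 89.6, 40.6]
contact_force: [0.5, -0.0, -0.9]
gripper_width: 0.0222
```

```bash
python3 - <<'E'
from h import *
w=grab_frame('wrist');save(w,'w11');s=grab_frame('scene');save(s,'scene11')
p,Rm=cur();print(p,get_obs()['contact_force'],get_obs()['gripper_width'])
print('tool axis tip proj',proj(w,[p+Rm@[.072,0,0],p+Rm@[-.03,0,0],p+Rm@[.0,0,0]]))
c=s['pixels'][120:260,150:320]; cv2.imwrite('pics/s11c.png',cv2.resize(c[...,::-1],None,fx=4,fy=4,interpolation=2))
plan((.5282,-.3167,.262),rotmat((0,0,-1),W((0,1,0))-W((0,0,0))))
E
```

```text
[0.45481914 0.2013361  0.26288339] [-0.16402434  0.36257796 -1.36642073] 0.022088000703470084
tool axis tip proj [[279.66399965 213.06501148]
 [280.54036896 287.15122782]
 [280.17168945 256.00649586]]
delta [0.0008, -0.2501, -0.4596] [0.0008, 0.0001, -0.0002] rows 9.0
```

View pics/w11.png

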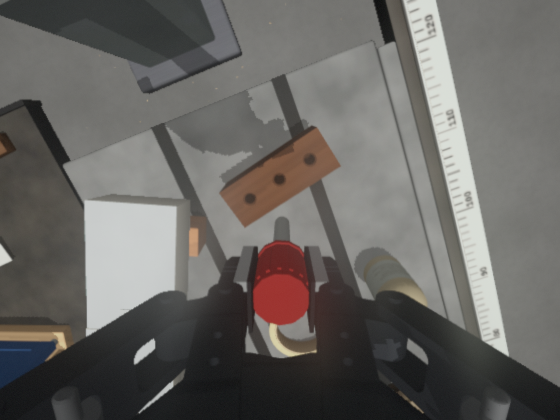

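View pics/s11c.png

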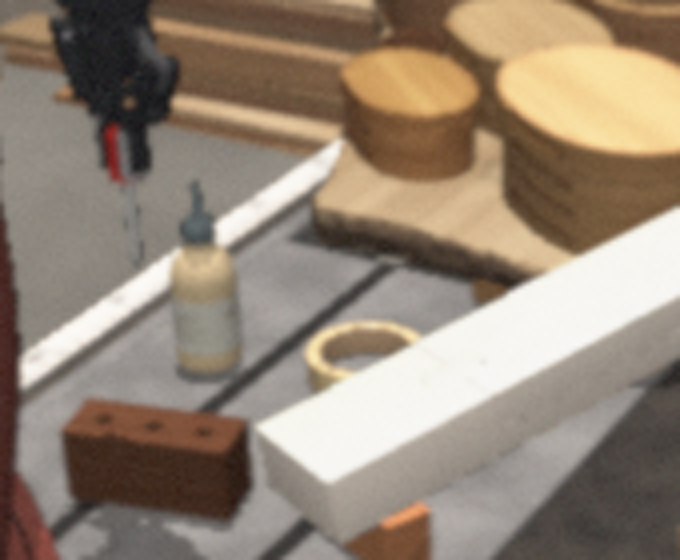

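```bash
python3 - <<'E'
from h import *
w=load('w11');s=load('scene11');p,Rm=cur()
c=w['pixels'][205:330,230:330]; cv2.imwrite('pics/w11c.png',cv2.resize(c[...,::-1],None,fx=6,fy=4.8,interpolation=2))
for d in(-.03,0,.02,.04,.06,.07,.075): print(d,proj(w,p+Rm@[d,0,0])[0].round(1),((proj(s,p+Rm@[d,0,0])[0]-[150,120])*4).round(0))
E
```

```text
-0.03 [280.5 287.2] [119. 134.]
0 [280.2 256. ] [123. 174.]
0.02 [280.  240.8] [125. 200.]
0.04 [279.8 228.5] [128. 226.]
0.06 [279.7 218.3] [131. 252.]
0.07 [279.7 213.9] [132. 264.]
0.075 [279.6 211.8] [133. 271.]
```

View pics/w11c.png

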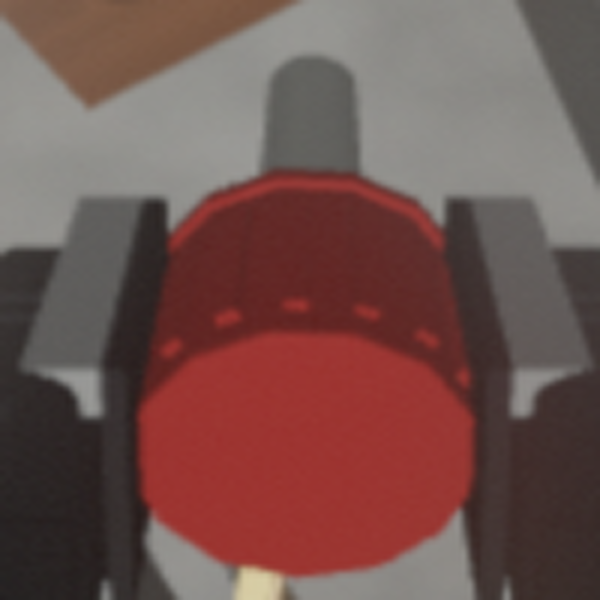

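The pin is held upright, with the shaft at col 282 and the head at col 281, a tilt of about 1° at most. Carrying it to the knuckles.

>>> apply_moves --deltas '[[[0,-0.249,-0.46,0,0,0,1],[0,-0.249,-0.46,0,0,0,1],[0,-0.249,-0.46,0,0,0,1],[0,-0.249,-0.46,0,0,0,1],[0,-0.249,-0.46,0,0,0,1]]]'

```text
time_s: 11.0
tool_pos: [0.497, -0.1099, 0.2617]
eef_rot: [109.3, 89.9, 178.9]
contact_force: [1.4, 0.1, -1.0]
gripper_width: 0.0218
```

```bash
python3 - <<'E'
from h import *
p,Rm=cur();print(p)
plan(W((-.0572,.0015,.25)),rotmat((0,0,-1),W((0,1,0))-W((0,0,0))))
E
```

```text
[ 0.49702319 -0.1099405   0.26165717]
delta [0.0116, -0.1015, -0.1838] [0.0011, -0.0007, -0.002] rows 4.0
```

>>> apply_moves --deltas '[[[0,-0.1,-0.184,0,0,0,1],[0,-0.1,-0.184,0,0,0,1],[0,-0.1,-0.184,0,0,0,1],[0.01,-0.1,-0.184,0,0,0,1],[0.01,-0.1,-0.184,0,0,0,1]]]'

```text
time_s: 11.62
tool_pos: [0.5253, -0.3174, 0.2505]
eef_rot: [116.0, 89.7, -174.7]
contact_force: [-0.2, 0.0, -0.8]
gripper_width: 0.0221
```

```bash
python3 - <<'E'
from h import *
w=grab_frame('wrist');save(w,'w12')
p,Rm=cur();print(p,L(p),get_obs()['contact_force'],np.abs(get_obs()['dq']).max())
print('fold',proj(w,(.5282,-.3167,.152)),'tip',proj(w,p+Rm@[.073,0,.001]),proj(w,p+Rm@[.065,0,.001]))
c=w['pixels'][200:320,210:350]; cv2.imwrite('pics/w12c.png',cv2.resize(c[...,::-1],None,fx=5,fy=5,interpolation=2))
E
```

```text
[ 0.52608748 -0.31584734  0.25126274] [-0.05939276  0.00257792  0.25126274] [ 0.25930236 -0.25597929 -0.5119218 ] 2.2710700514563675
fold [[284.58185867 210.53157954]] tip [[286.34961253 217.61531285]] [[286.54343923 221.22831718]]
```

View pics/w12c.png

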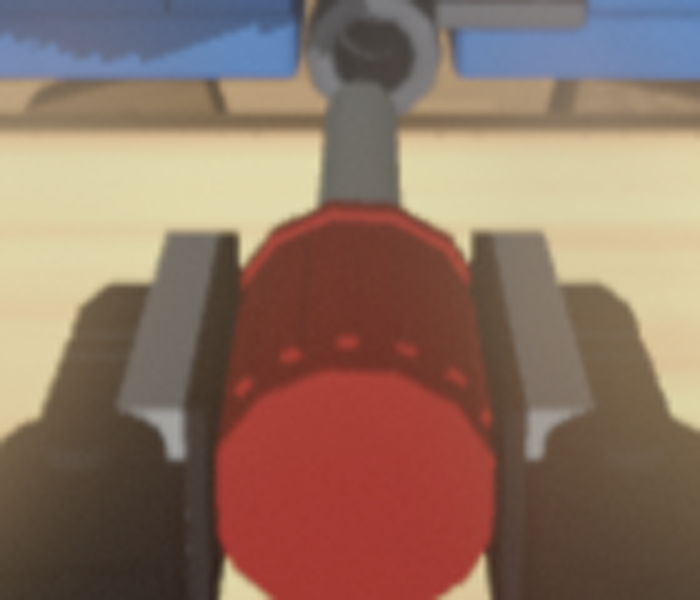

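```bash
python3 - <<'E'
from h import *
for n in('w1','w8','w9','w10','w11','w12'):
    w=load(n);a=w['pixels'].astype(int)
    g=cv2.medianBlur(w['pixels'],3).astype(int)
    m=redm(w)
    # bright top face: threshold between side and top by Otsu on red channel inside mask
    v=g[...,0][m>0].astype(np.uint8); th,_=cv2.threshold(v.reshape(-1,1),0,255,cv2.THRESH_OTSU)
    mm=((m>0)&(g[...,0]>th)).astype(np.uint8)
    cn=max(cv2.findContours(mm,0,1)[0],key=cv2.contourArea); e=cv2.fitEllipse(cv2.convexHull(cn))
    c=cloud(w); 
    pose=w['pose']
    out=[n,np.round(e[0],1),np.round(e[1],1),'onz .1095',onz(w,*e[0],.1095).round(4)] if n in('w1','w8','w9','w10') else [n,np.round(e[0],1),np.round(e[1],1)]
    x,y=np.int32(np.round(e[0])); out+=['dep',np.median(c[y-6:y+7,x-6:x+7].reshape(-1,3),0).round(4),'pose',pose[:3,3].round(4)]
    print(*out)
E
```

```text
w1 [287.9 217.6] [24.3 26.4] onz .1095 [0.4559 0.2006 0.1095] dep [0.4563 0.2006 0.1095] pose [0.3731 0.2247 0.3744]
w8 [283.5 214.8] [21.7 31.7] onz .1095 [0.4582 0.1983 0.1095] dep [0.4582 0.1987 0.1097] pose [0.3914 0.2214 0.3339]
w9 [278.3 292.7] [48.8 56.7] onz .1095 [0.4552 0.1993 0.1095] dep [0.4553 0.1991 0.1094] pose [0.3903 0.2242 0.2243]
w10 [280.3 298.8] [50.  56.6] onz .1095 [0.4554 0.1999 0.1095] dep [0.4556 0.1996 0.1093] pose [0.3894 0.2245 0.2218]
w11 [280.4 299. ] [50.  56.3] dep [0.457  0.2002 0.2979] pose [0.3903 0.2246 0.4101]
w12 [280.4 298.8] [50.  56.2] dep [ 0.526  -0.3192  0.2809] pose [ 0.4603 -0.294   0.3939]
```

>>> apply_moves --deltas '[[[0.008,0,0,0,0,0,1],[0.008,0,0,0,0,0,1],[0.008,0,0,0,0,0,1]]]'

```text
time_s: 12.05
tool_pos: [0.5276, -0.3146, 0.2455]
eef_rot: [-28.4, 90.0, 41.2]
contact_force: [-0.3, 0.2, -0.7]
gripper_width: 0.022
```

```bash
python3 - <<'E'
from h import *
p0,_=cur();w=grab_frame('wrist');save(w,'w13')
p,Rm=cur();print(p0,p,L(p),np.abs(get_obs()['dq']).max(), 'cam-tool',(Rm.T@(w['pose'][:3,3]-p)).round(4))
print('fold',proj(w,(.5282,-.3167,.152)))
c=w['pixels'][180:300,210:350]; cv2.imwrite('pics/w13c.png',cv2.resize(c[...,::-1],None,fx=5,fy=5,interpolation=2))
g=cv2.medianBlur(w['pixels'],3).astype(int);m=redm(w);v=g[...,0][m>0].astype(np.uint8); th,_=cv2.threshold(v.reshape(-1,1),0,255,cv2.THRESH_OTSU)
mm=((m>0)&(g[...,0]>th)).astype(np.uint8)
e=cv2.fitEllipse(cv2.convexHull(max(cv2.findContours(mm,0,1)[0],key=cv2.contourArea)));c=cloud(w);x,y=np.int32(np.round(e[0]));h=np.median(c[y-6:y+7,x-6:x+7].reshape(-1,3),0);print(e[0],'head top',h,L(h))
h=onz(w,*e[0],h[2]);print(L(h))
for d in(.04,.06,.062,.07): print(d,proj(w,h+Rm@[.034+d,0,0]),proj(w,h+Rm@[.034+d,.005,0]))
E
```

```text
[ 0.52764916 -0.31461202  0.24550107] [ 0.52760134 -0.31487819  0.24562054] [-0.05831518  0.00401662  0.24562054] 0.43328253132475486 cam-tool [-0.1431  0.0697 -0.0012]
fold [[279.84227801 210.19491014]]
(280.3908996582031, 298.7777099609375) head top [ 0.52830539 -0.31633674  0.27602519] [-0.05714414  0.00289782  0.27602519]
[-0.05736636  0.0028838   0.27602519]
0.04 [[280.38901811 233.00409451]] [[280.40126128 225.39786797]]
0.06 [[280.38875411 222.5723468 ]] [[280.39991608 215.57333416]]
0.062 [[280.38873071 221.62932969]] [[280.39979495 214.68584818]]
0.07 [[280.38864175 218.01637588]] [[280.39933162 211.28662483]]
```

View pics/w13c.png

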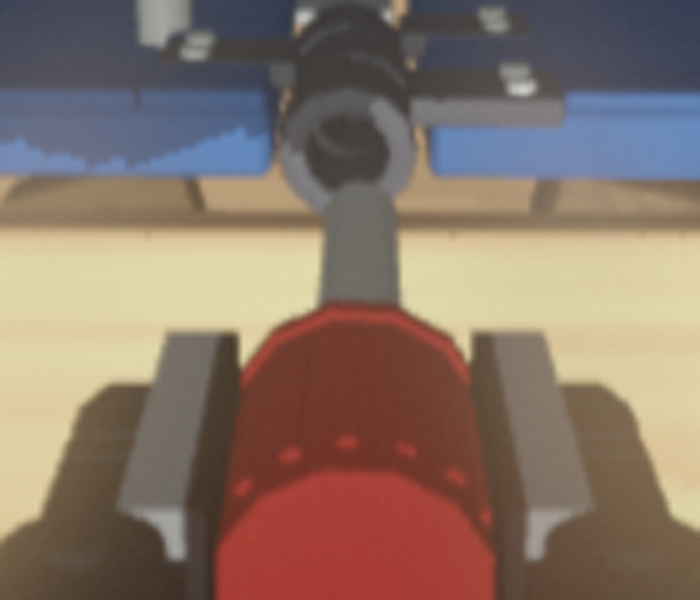

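The arm has settled. The ring centre is at (279.7,210.0), as predicted, and the shaft end at col 282 means the tip is about 1 mm off. I'll correct the tilt and start descending.

>>> apply_moves --deltas '[[[0.008,0,-0.0005,0,0.013,0.014,1],[0.014,0,-0.0005,0,0.013,0.014,1],[0.016,0,-0.0005,0,0.013,0.014,1],[0.016,0,-0.0005,0,0.013,0.014,1]]]'

```text
time_s: 12.6
tool_pos: [0.5269, -0.3161, 0.2291]
eef_rot: [132.6, 88.9, -158.0]
contact_force: [0.3, 0.8, -0.1]
gripper_width: 0.0221
```

```bash
python3 - <<'E'
from h import *
w=grab_frame('wrist');save(w,'w14')
p,Rm=cur();print(p,L(p),get_obs()['contact_force'],np.abs(get_obs()['dq']).max(), 'cam-tool',(Rm.T@(w['pose'][:3,3]-p)).round(4))
print('fold',proj(w,(.5282,-.3167,.152)),'toolx',Rm[:,0])
c=w['pixels'][180:300,210:350]; cv2.imwrite('pics/w14c.png',cv2.resize(c[...,::-1],None,fx=5,fy=5,interpolation=2))
E
```

```text
[ 0.52702241 -0.31622109  0.22934438] [-0.05838613  0.00255597  0.22934438] [ 0.2150994  -1.03892305 -0.80612265] 0.2134483109071143 cam-tool [-0.143   0.0697 -0.0014]
fold [[283.55909669 218.37886564]] toolx [-0.01771754 -0.00740826 -0.99981559]
```

View pics/w14c.png

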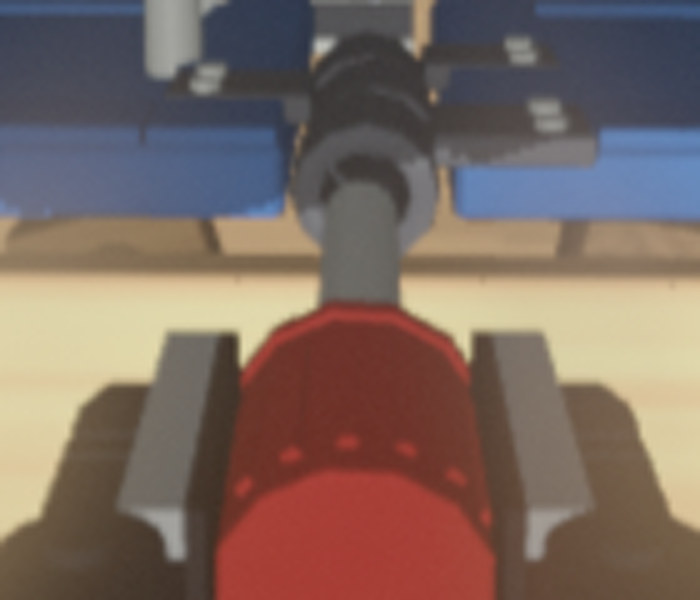

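```bash
python3 - <<'E'
from h import *
w=load('w14');F=np.array([.5282,-.3167,.152]);p,Rm=cur()
for dy in(0,-.001,.001):
  print(dy,proj(w,F+[0,0,.0117]+Rm[:,1]*(.005+dy)),proj(w,F+[0,0,.0117]+Rm[:,1]*(.005+dy)+Rm[:,2]*.001))
E
```

```text
0 [[283.52424766 216.52073593]] [[284.9870781  216.52250986]]
-0.001 [[283.51846093 217.91255585]] [[284.97944994 217.91431908]]
0.001 [[283.53004679 215.12539626]] [[284.99472222 215.12718094]]
```

The tip is aligned within about 0.6 mm. Pushing down in steps.

>>> apply_moves --deltas '[[[0.005,0,0.0005,0,0,0,1],[0.01,0,0.0005,0,0,0,1],[0.016,0,0.0005,0,0,0,1],[0.02,0,0.0005,0,0,0,1],[0.02,0,0.0005,0,0,0,1]]]'

```text
time_s: 13.28
tool_pos: [0.5268, -0.3156, 0.2089]
eef_rot: [131.9, 88.9, -158.6]
contact_force: [0.3, -0.5, 0.2]
gripper_width: 0.0219
```

>>> apply_moves --deltas '[[[0.005,0,0,0,0,0,1],[0.01,0,0,0,0,0,1],[0.015,0,0,0,0,0,1],[0.02,0,0,0,0,0,1],[0.02,0,0,0,0,0,1]]]'

```text
time_s: 13.9
tool_pos: [0.5265, -0.3157, 0.1889]
eef_rot: [131.9, 88.9, -158.6]
contact_force: [-0.3, 0.7, -1.1]
gripper_width: 0.0219
```

>>> apply_moves --deltas '[[[0.005,0,0,0,0,0,1],[0.01,0,0,0,0,0,1],[0.015,0,0,0,0,0,1],[0.02,0,0,0,0,0,1],[0.02,0,0,0,0,0,1]]]'

```text
time_s: 14.52
tool_pos: [0.5262, -0.3159, 0.1689]
eef_rot: [132.3, 88.9, -158.2]
contact_force: [0.2, -0.0, -1.9]
gripper_width: 0.0221
```

>>> apply_moves --deltas '[[[0.004,0,0,0,0,0,1],[0.008,0,0,0,0,0,1],[0.011,0,0,0,0,0,1],[0.012,0,0,0,0,0,1],[0.012,0,0,0,0,0,1]]]'

```text
time_s: 15.15
tool_pos: [0.5261, -0.316, 0.1573]
eef_rot: [132.9, 88.9, -157.6]
contact_force: [1.3, 2.3, -0.5]
gripper_width: 0.0224
```

>>> apply_moves --deltas '[[[0.002,0,0,0,0,0,1],[0.004,0,0,0,0,0,1],[0.004,0,0,0,0,0,1]]]'

```text
time_s: 15.52
tool_pos: [0.5263, -0.3163, 0.1557]
eef_rot: [132.2, 89.0, -158.3]
contact_force: [-5.6, 8.7, 23.0]
gripper_width: 0.0222
```

```bash
python3 - <<'E'
from h import *
w=grab_frame('wrist');save(w,'w15');s=grab_frame('scene');save(s,'scene15')
print(cur()[0],get_obs()['contact_force'])
c=s['pixels'][190:280,310:430]; cv2.imwrite('pics/s15c.png',cv2.resize(c[...,::-1],None,fx=6,fy=6,interpolation=2))
E
```

```text
[ 0.5263482  -0.31627702  0.1557335 ] [-5.06697514  8.19380143 22.84129448]
```

View pics/w15.png

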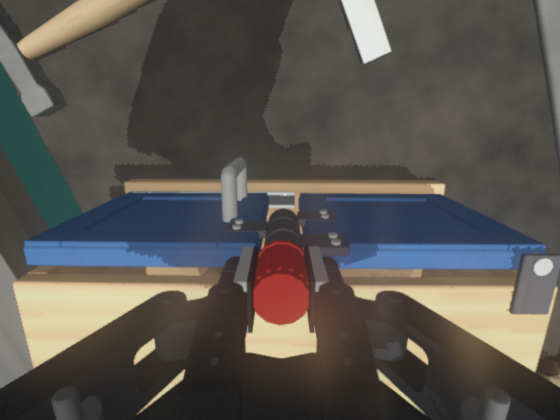

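View pics/s15c.png

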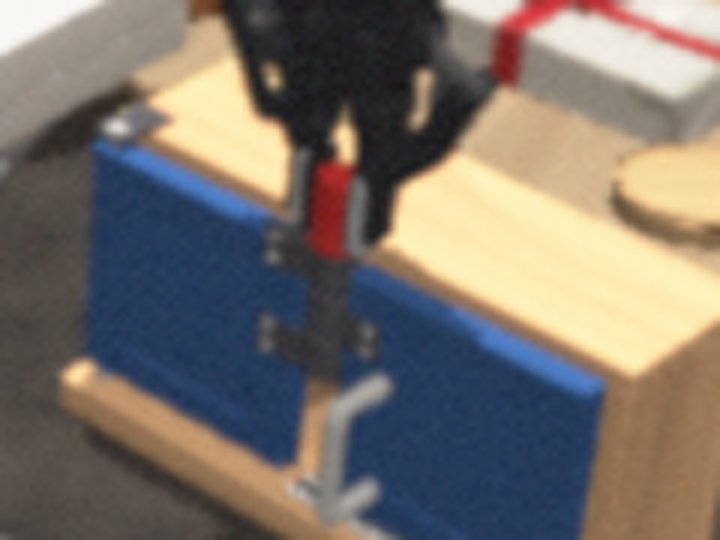

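The head rests on the upper knuckle: TCP z is 155.7 mm against 155.6 predicted, and 23 N pushes back. I'll release, rise and verify.

>>> apply_moves --deltas '[[[0,0,0,0,0,0,0.4],[-0.002,0,0,0,0,0,0.4],[-0.03,0,0,0,0,0,0.4],[-0.08,0,0,0,0,0,0.4],[-0.09,0.01,0,0,0,0,0.4]]]'

```text
time_s: 16.25
tool_pos: [0.5189, -0.3133, 0.2462]
eef_rot: [144.1, 89.0, -146.4]
contact_force: [-0.2, 0.2, -0.3]
gripper_width: 0.0511
```

```bash
python3 - <<'E'
from h import *
w=grab_frame('wrist');save(w,'w16');s=grab_frame('scene');save(s,'scene16')
print(cur()[0],get_obs()['contact_force'],get_obs()['gripper_width'],get_obs()['q'])
c=cloud(w);m=redm(w);g=w['pixels'];n,l,st,ce=cv2.connectedComponentsWithStats(m);i=1+np.argmax(st[1:,4]);q=c[l==i];print(st[i],ce[i],'top z',np.percentile(q[:,2],[50,80,90,95]).round(4))
c=s['pixels'][190:280,310:430]; cv2.imwrite('pics/s16c.png',cv2.resize(c[...,::-1],None,fx=6,fy=6,interpolation=2))
E
```

```text
[ 0.51757509 -0.31257881  0.24435131] [ 0.2611374   0.08467459 -0.80598322] 0.05106905844915051 [-19.97799075  21.39474364  60.31131107  91.17760939 -17.89684161
  78.87499048 111.70259409]
[266 220  26  27 400] [277.01 231.06] top z [0.1865 0.187  0.1873 0.1874]
```

View pics/w16.png

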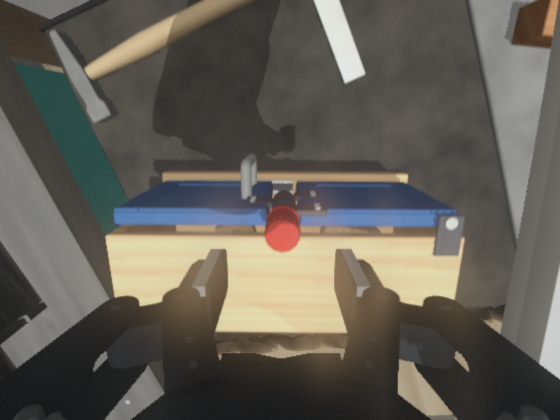

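View pics/s16c.png

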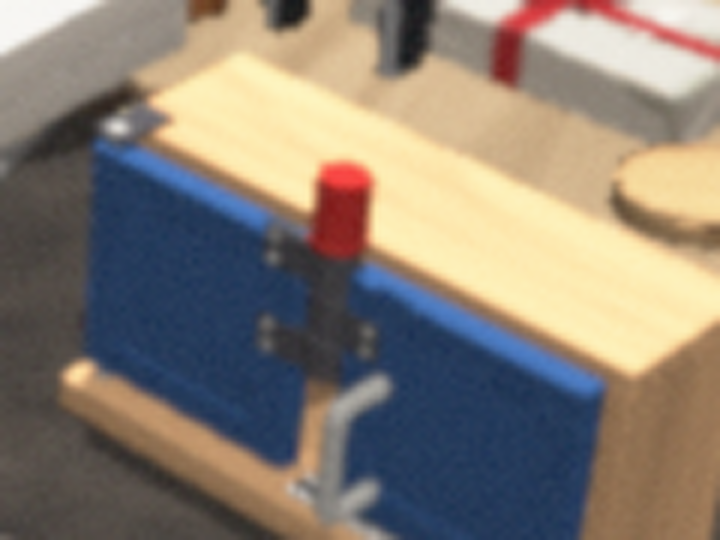

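The pin is home: the head top sits at z = 187 mm, against 152 + 34 = 186 expected. Joint 7 is at 112° with a limit of 152°, so I'll back off and turn the tool half a turn about its x axis. That leaves room for the pull.

```bash
python3 - <<'E'
from h import *
plan(W((-.17,-.03,.27)))
E
```

```text
delta [-0.0239, 0.1018, -0.033] [0.0, 0.0, 0.0] rows 2.0
```

>>> apply_moves --deltas '[[[-0.024,0.05,-0.02,0.18,0,0,0.4],[-0.024,0.1,-0.033,0.36,0,0,0.4],[-0.024,0.1,-0.033,0.54,0,0,0.4],[-0.024,0.1,-0.033,0.72,0,0,0.4],[-0.024,0.1,-0.033,0.9,0,0,0.4]]]'

```text
time_s: 16.98
tool_pos: [0.4131, -0.3067, 0.2681]
eef_rot: [-179.8, 88.9, -162.1]
contact_force: [-0.6, -0.2, 0.2]
gripper_width: 0.0516
```

```bash
python3 - <<'E'
from h import *
o=get_obs();print(np.round(o['q'],1),L(cur()[0]),cur()[1].round(2).tolist())
E
```

```text
[-40.1   2.2  74.5 101.3  -1.3  78.8  52.3] [-0.16840569 -0.02849588  0.26809028] [[-0.02, -0.3, 0.95], [-0.01, 0.95, 0.3], [-1.0, -0.0, -0.02]]
```

>>> apply_moves --deltas '[[[0,0,0,0.18,0,0,0.4],[0,0,0,0.36,0,0,0.4],[0,0,0,0.54,0,0,0.4],[0,0,0,0.72,0,0,0.4],[0,0,0,0.9,0,0,0.4]]]'

```text
time_s: 17.6
tool_pos: [0.413, -0.3071, 0.268]
eef_rot: [-126.4, 88.8, -160.3]
contact_force: [0.6, 1.0, 0.3]
gripper_width: 0.0512
```

```bash
python3 - <<'E'
from h import *
o=get_obs();print(np.round(o['q'],1),L(cur()[0]),cur()[1].round(2).tolist())
def tgt(psi,tilt):
    h=RC@np.array([np.cos(np.radians(psi)),np.sin(np.radians(psi)),0]); t=np.radians(tilt)
    x=h*np.cos(t)-np.array([0,0,1])*np.sin(t)
    z=-(RC@np.array([-np.sin(np.radians(psi)),np.cos(np.radians(psi)),0]))
    return rotmat(x,z)
plan(W((-.18,-.035,.25)),tgt(-10,90)); plan(W((-.18,-.035,.2)),tgt(-10,50))
E
```

```text
[-41.4   2.5  76.1 101.3  -1.5  78.8   1. ] [-0.16841348 -0.02887905  0.26804817] [[-0.02, 0.56, 0.83], [-0.01, 0.83, -0.56], [-1.0, -0.02, -0.01]]
delta [0.0183, -0.0083, -0.0096] [1.5113, 0.0027, 0.0225] rows 9.0
delta [0.0683, -0.0075, -0.009] [1.4474, -0.5238, 0.5803] rows 9.0
```

```bash
cat >> h.py <<'E'
def tgt(psi,tilt):
    h=RC@np.array([np.cos(np.radians(psi)),np.sin(np.radians(psi)),0]); t=np.radians(tilt)
    x=h*np.cos(t)-np.array([0,0,1])*np.sin(t)
    z=-(RC@np.array([-np.sin(np.radians(psi)),np.cos(np.radians(psi)),0]))
    return rotmat(x,z)
E
python3 - <<'E'
from h import *
plan(W((-.14,-.035,.21)),tgt(-10,55))
E
```

```text
delta [0.0577, 0.0016, 0.0298] [1.4628, -0.4583, 0.511] rows 9.0
```

>>> apply_moves --deltas '[[[0.01,0,0.01,0.16,-0.05,0.056,0.4],[0.02,0,0.02,0.32,-0.1,0.112,0.4],[0.03,0,0.03,0.48,-0.15,0.168,0.4],[0.03,0.001,0.03,0.64,-0.2,0.224,0.4],[0.03,0.001,0.03,0.8,-0.25,0.28,0.4]]]'

```text
time_s: 18.23
tool_pos: [0.438, -0.323, 0.238]
eef_rot: [70.0, 69.9, -10.2]
contact_force: [0.7, -0.5, -0.2]
gripper_width: 0.0516
```

```bash
python3 - <<'E'
from h import *
o=get_obs();print(np.round(o['q'],1),L(cur()[0]),cur()[1].round(2).tolist())
plan(W((-.14,-.035,.21)),tgt(-10,55))
E
```

```text
[-25.5 -16.8  54.9 115.2   8.3  55.8 -53.1] [-0.13941493 -0.03500006  0.23795529] [[0.34, 0.93, 0.15], [-0.06, 0.18, -0.98], [-0.94, 0.32, 0.12]]
delta [0.0261, -0.0095, -0.0036] [0.6624, -0.2101, 0.2284] rows 4.0
```

```bash
python3 - <<'E'
from h import *
plan(W((-.11,-.035,.19)),tgt(-10,55))
E
```

```text
delta [0.055, 0.0083, 0.0086] [0.6624, -0.2101, 0.2284] rows 4.0
```

>>> apply_moves --deltas '[[[0.02,0.003,0.003,0.16,-0.05,0.056,0.4],[0.04,0.006,0.006,0.32,-0.1,0.112,0.4],[0.055,0.008,0.008,0.48,-0.15,0.168,0.4],[0.055,0.008,0.008,0.66,-0.21,0.228,0.4],[0.055,0.008,0.008,0.66,-0.21,0.228,0.4]]]'

```text
time_s: 18.85
tool_pos: [0.4642, -0.3319, 0.188]
eef_rot: [89.7, 55.2, -30.5]
contact_force: [-0.0, -1.2, 0.2]
gripper_width: 0.0512
```

```bash
python3 - <<'E'
from h import *
w=grab_frame('wrist');save(w,'w17');s=grab_frame('scene');save(s,'scene17')
o=get_obs();print(np.round(o['q'],1),L(cur()[0]),cur()[1].round(2).tolist())
plan(W((-.084,-.035,.06)),tgt(-10,55))
print('handle',proj(w,W((-.094,-.032,.07))),proj(w,W((-.094,-.032,.093))),proj(w,W((-.094,-.032,.047))))
E
```

```text
[  -6.   -14.4   33.7  129.4   18.    28.7 -104. ] [-0.11123547 -0.03467225  0.18881371] [[0.49, 0.71, -0.5], [-0.29, -0.41, -0.86], [-0.82, 0.57, 0.0]]
delta [0.1211, -0.0514, -0.0047] [0.0079, -0.0008, 0.0037] rows 3.0
handle [[272.7744244  264.70788944]] [[272.17234084 260.40381823]] [[273.28777054 268.37694586]]
```

View pics/w17.png

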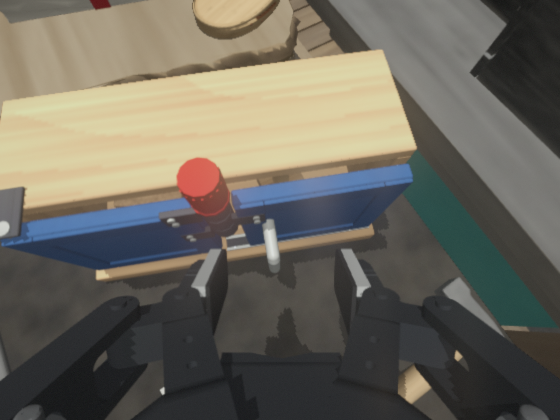

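View pics/scene17.png

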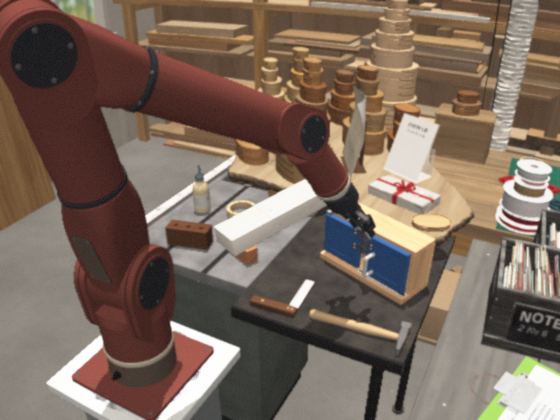

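The handle bar is seen end-on at ~(274,268), as predicted, with its upper standoff at (270,225)–(273,262). The panels are shut and the pin is home. I'll move to the pre-grasp.

```bash
python3 - <<'E'
from h import *
Rt=tgt(-10,58); H=W((-.094,-.0325,.074)); F=H+.019*Rt[:,0]; print(L(F))
plan(F-.075*Rt[:,0],Rt)
E
```

```text
[-0.0840845  -0.03424837  0.05788709]
delta [0.0478, -0.0491, -0.0055] [0.0079, -0.0006, -0.0487] rows 2.0
```

>>> apply_moves --deltas '[[[0.024,-0.025,-0.003,0.008,0,-0.025,0.4],[0.048,-0.049,-0.0055,0.008,0,-0.049,0.4],[0.048,-0.049,-0.0055,0.008,0,-0.049,0.4],[0.048,-0.049,-0.0055,0.008,0,-0.049,0.4]]]'

```text
time_s: 19.45
tool_pos: [0.4579, -0.3227, 0.1243]
eef_rot: [90.1, 57.8, -30.4]
contact_force: [-0.6, -0.1, -0.1]
gripper_width: 0.051
```

```bash
python3 - <<'E'
from h import *
w=grab_frame('wrist');save(w,'w18')
o=get_obs();print(np.round(o['q'],1),L(cur()[0]))
Rt=tgt(-10,58); H=W((-.094,-.0325,.074)); F=H+.019*Rt[:,0]
plan(F,Rt)
for z in(.047,.07,.093): print('handle',proj(w,W((-.094,-.0325,z))))
E
```

```text
[  -8.6   -8.5   37.8  132.8   13.8   22.1 -101.5] [-0.12060674 -0.02776653  0.12473499]
delta [0.0763, -0.0043, 0.0002] [-0.0004, -0.0016, -0.0042] rows 2.0
handle [[279.12680839 238.00421177]]
handle [[278.92285441 231.80162137]]
handle [[278.67254534 224.18772646]]
```

View pics/w18.png

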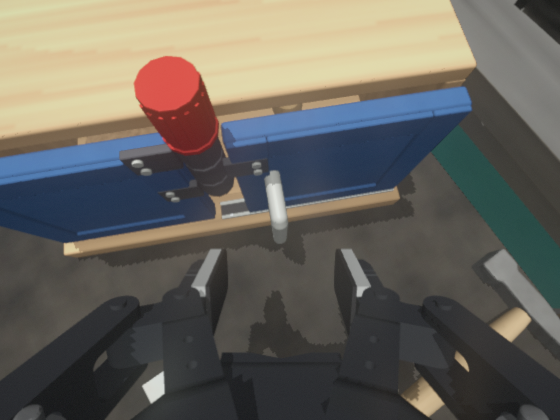

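>>> apply_moves --deltas '[[[0.025,-0.002,0,0,-0.001,-0.004,0.4],[0.05,-0.004,0,0,-0.001,-0.004,0.4],[0.076,-0.004,0,0,-0.001,-0.004,0.4],[0.076,-0.004,0,0,-0.001,-0.004,0.4]]]'

```text
time_s: 20.0
tool_pos: [0.4904, -0.3412, 0.057]
eef_rot: [90.1, 58.1, -30.5]
contact_force: [-0.9, -0.5, 0.3]
gripper_width: 0.0511
```

```bash
python3 - <<'E'
from h import *
w=grab_frame('wrist');save(w,'w19');s=grab_frame('scene');save(s,'scene19')
o=get_obs();print(np.round(o['q'],1),L(cur()[0]),o['contact_force'])
c=s['pixels'][180:300,300:440]; cv2.imwrite('pics/s19c.png',cv2.resize(c[...,::-1],None,fx=5,fy=5,interpolation=2))
E
```

```text
[ -8.1   7.5  41.2 131.3 -26.4  12.2 -64.8] [-0.08422211 -0.03408366  0.05738593] [-0.25023714 -0.08629707 -0.22365198]
```

View pics/w19.png

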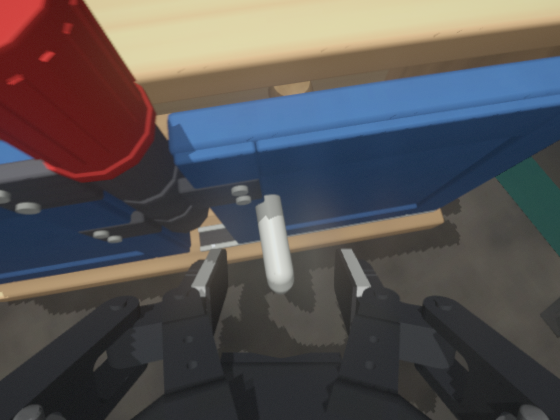

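View pics/s19c.png

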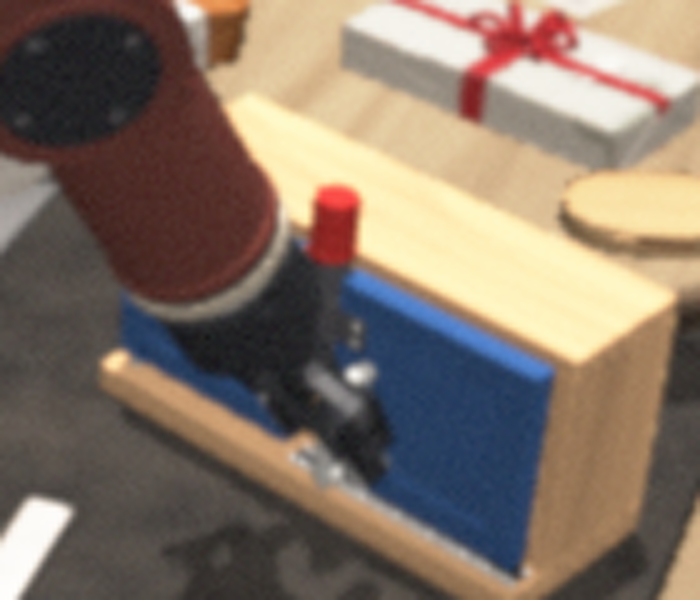

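The bar's upper end is at (282,280), centred between the pads at cols 207 and 355. Closing on it.

>>> apply_moves --deltas '[[[0,0,0,0,0,0,1],[0,0,0,0,0,0,1],[0,0,0,0,0,0,1],[0,0,0,0,0,0,1]]]' --grip_force 40

```text
time_s: 20.6
tool_pos: [0.4899, -0.3406, 0.0574]
eef_rot: [90.1, 58.0, -30.4]
contact_force: [-1.2, 5.5, 7.4]
gripper_width: 0.0091
```

```bash
cat >> h.py <<'E'
def grasp(a,z=.074):  # handle grasp point, local, at fold angle a (rad); fold axis y offset .0025 measured
    s,c=np.sin(a),np.cos(a)
    F=np.array([-.058-.13*s,.13-.13*c+.0025]); H=F+.035*np.array([s,-c])+.036*np.array([-c,-s])
    return np.array([H[0],H[1],z])
E
python3 - <<'E'
from h import *
o=get_obs();print(np.round(o['q'],1),L(cur()[0]),o['contact_force'])
p,Rm=cur();g=L(p-.019*Rm[:,0]);print('grasp pt',g,'model',grasp(0))
for a,psi,t in((10,-3,62),(20,3,64),(30,10,66),(40,16,68),(50,22,70)):
    Rt=tgt(psi,t);G=W(grasp(np.radians(a))+(g-grasp(0)));print(a,L(G).round(3));plan(G+.019*Rt[:,0],Rt)
E
```

```text
[ -8.3   7.4  41.2 131.4 -26.3  12.2 -64.9] [-0.08458128 -0.03329417  0.05741678] [-1.19005229  5.47462059  7.35591785]
grasp pt [-0.09448791 -0.03157537  0.07353833] model [-0.094  -0.0325  0.074 ]
10 [-0.11  -0.035  0.074]
delta [-0.0081, -0.0141, 0.0054] [-0.1058, 0.0596, -0.0689] rows 1.0
20 [-0.125 -0.034  0.074]
delta [-0.0158, -0.0271, 0.0057] [-0.1985, 0.1085, -0.1036] rows 2.0
30 [-0.137 -0.027  0.074]
delta [-0.023, -0.0393, 0.0007] [-0.3085, 0.1624, -0.1376] rows 3.0
40 [-0.147 -0.016  0.074]
delta [-0.0295, -0.0502, -0.0092] [-0.4048, 0.2047, -0.171] rows 3.0
50 [-0.154 -0.     0.074]
delta [-0.035, -0.0595, -0.0239] [-0.5029, 0.2436, -0.2035] rows 4.0
```

>>> apply_moves --deltas '[[[-0.002,-0.0035,0.001,-0.026,0.015,-0.017,1],[-0.004,-0.007,0.003,-0.053,0.03,-0.034,1],[-0.006,-0.0105,0.004,-0.08,0.045,-0.052,1],[-0.008,-0.014,0.005,-0.106,0.06,-0.069,1]]]'

```text
time_s: 21.1
tool_pos: [0.4736, -0.3383, 0.0574]
eef_rot: [89.9, 61.9, -23.7]
contact_force: [3.7, -1.4, 1.1]
gripper_width: 0.0088
```

```bash
python3 - <<'E'
from h import *
w=grab_frame('wrist');save(w,'w20')
o=get_obs();print(np.round(o['q'],1),L(cur()[0]),o['contact_force'],o['torque'])
p,Rm=cur();g=L(p-.019*Rm[:,0]);print('grasp pt',g,'model',grasp(np.radians(10)))
E
```

```text
[ -1.5   6.9  37.9 129.5 -29.6  19.8 -52.5] [-0.10100193 -0.03717186  0.05736144] [ 0.47403706 -0.03386986  1.35711244] [-0.18498161 -0.26314301  0.01710472]
grasp pt [-0.109917   -0.03668955  0.07413311] model [-0.10994966 -0.03624461  0.074     ]
```

View pics/w20.png

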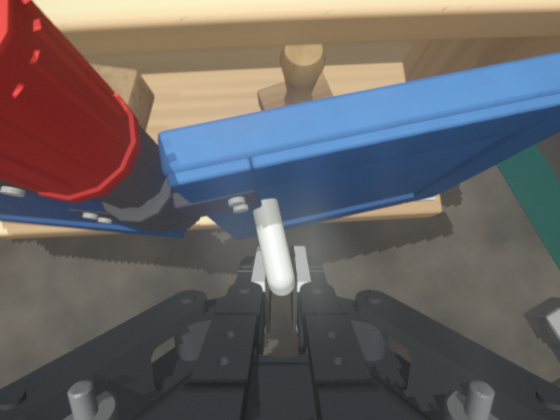

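Both panels are folding together with the pin in. Forces are small and the joints are moving off their limits, so I continue.

```bash
python3 - <<'E'
from h import *
for a,psi,t in((16,1,63),(22,5,64),(28,9,65)):
    Rt=tgt(psi,t);G=W(grasp(np.radians(a)));plan(G+.019*Rt[:,0],Rt)
E
```

```text
delta [-0.0041, -0.0083, -0.0008] [-0.0611, 0.0331, -0.0179] rows 1.0
delta [-0.008, -0.016, -0.003] [-0.1236, 0.0642, -0.0353] rows 1.0
delta [-0.0116, -0.0231, -0.007] [-0.1867, 0.0943, -0.0525] rows 2.0
```

>>> apply_moves --deltas '[[[-0.002,-0.004,0,-0.03,0.016,-0.009,1],[-0.004,-0.008,-0.001,-0.061,0.033,-0.018,1],[-0.006,-0.012,-0.002,-0.092,0.048,-0.027,1],[-0.008,-0.016,-0.003,-0.124,0.064,-0.035,1],[-0.0116,-0.023,-0.007,-0.187,0.094,-0.053,1]]]'

```text
time_s: 21.78
tool_pos: [0.4528, -0.3217, 0.0566]
eef_rot: [89.8, 65.0, -11.7]
contact_force: [4.0, -2.7, -1.1]
gripper_width: 0.009
```

```bash
python3 - <<'E'
from h import *
o=get_obs();print(np.round(o['q'],1),L(cur()[0]),o['contact_force'],o['torque'])
p,Rm=cur();g=L(p-.019*Rm[:,0]);print('grasp pt',g,[grasp(np.radians(a)).round(4).tolist() for a in(24,26,28)])
for a,psi,t in((34,13,66),(40,17,67),(46,21,68),(53,26,69)):
    Rt=tgt(psi,t);G=W(grasp(np.radians(a)));plan(G+.019*Rt[:,0],Rt)
E
```

```text
[  3.9   6.1  35.7 128.7 -33.2  27.5 -35.6] [-0.12597935 -0.02858899  0.05664941] [ 3.98069508 -2.73618647 -1.12198862] [-0.68189267 -0.76372399 -0.16825591]
grasp pt [-0.13392307 -0.02981834  0.07386527] [[-0.1295, -0.0329, 0.074], [-0.132, -0.0316, 0.074], [-0.1344, -0.0301, 0.074]]
delta [-0.0027, -0.0058, -0.007] [-0.0638, 0.0305, -0.0179] rows 1.0
delta [-0.0047, -0.0103, -0.0157] [-0.1279, 0.0583, -0.0353] rows 1.0
delta [-0.0061, -0.0136, -0.0258] [-0.1924, 0.0851, -0.0525] rows 2.0
delta [-0.0071, -0.016, -0.0392] [-0.2735, 0.1175, -0.0696] rows 2.0
```

>>> apply_moves --deltas '[[[-0.0027,-0.0058,-0.007,-0.064,0.03,-0.018,1],[-0.0047,-0.0103,-0.0157,-0.128,0.058,-0.035,1],[-0.0061,-0.0136,-0.0258,-0.192,0.085,-0.053,1],[-0.0071,-0.016,-0.0392,-0.273,0.117,-0.07,1],[-0.0071,-0.016,-0.0392,-0.273,0.117,-0.07,1]]]'

```text
time_s: 22.4
tool_pos: [0.4429, -0.2787, 0.0556]
eef_rot: [90.4, 69.1, 5.7]
contact_force: [-2.9, 1.3, 5.6]
gripper_width: 0.0093
```

```bash
python3 - <<'E'
from h import *
w=grab_frame('wrist');save(w,'w21');s=grab_frame('scene');save(s,'scene21')
o=get_obs();print(np.round(o['q'],1),L(cur()[0]),o['contact_force'],o['torque'])
p,Rm=cur();g=L(p-.019*Rm[:,0]);print('grasp pt',g,[grasp(np.radians(a)).round(4).tolist() for a in(46,50,53)])
c=s['pixels'][180:300,290:450]; cv2.imwrite('pics/s21c.png',cv2.resize(c[...,::-1],None,fx=5,fy=5,interpolation=2))
E
```

```text
[  4.8   6.1  33.9 127.2 -31.   36.2 -23.2] [-0.15028261  0.0080178   0.05566719] [-1.87574673  0.82665307  4.32528688] [-0.02948298 -0.00436911  0.13304052]
grasp pt [-0.15637501  0.00502504  0.07341334] [[-0.1513, -0.008, 0.074], [-0.1539, -0.0011, 0.074], [-0.1555, 0.0044, 0.074]]
```

View pics/w21.png

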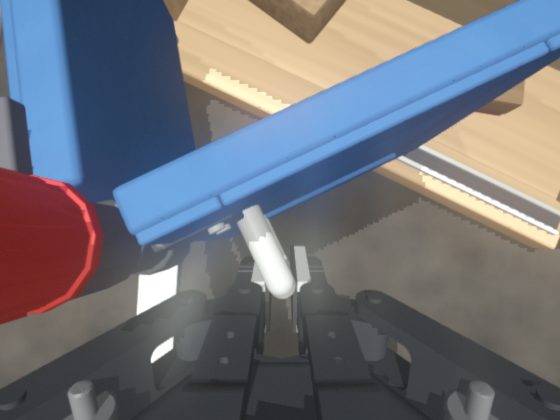

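View pics/s21c.png

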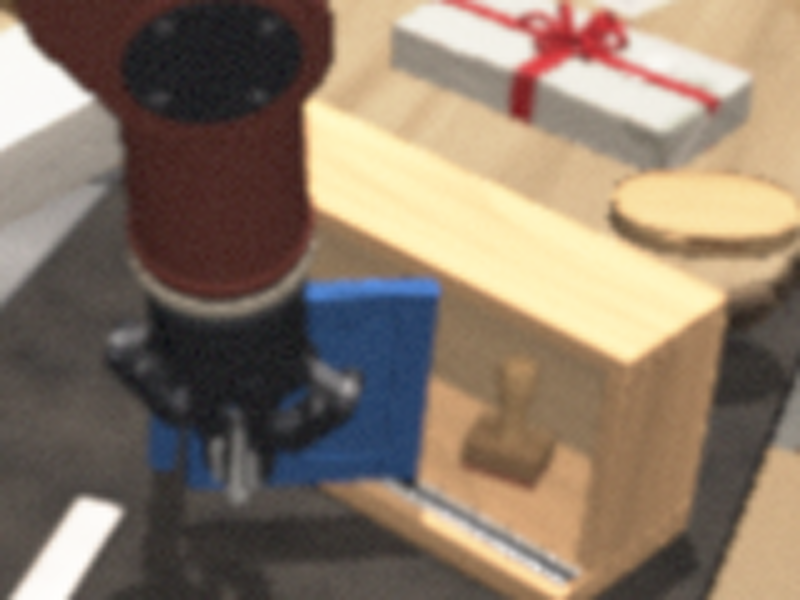

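```bash
python3 - <<'E'
from h import *
p,Rm=cur();a=np.radians(53)
F=[-.058-.13*np.sin(a),.13-.13*np.cos(a)+.0025]
for z in(.085,.106,.128,.152,.187):
    print(z,(Rm.T@(W((*F,z))-p)).round(3))
w=load('w21');m=redm(w);n,l,st,ce=cv2.connectedComponentsWithStats(m);i=1+np.argmax(st[1:,4]);c=cloud(w)[l==i];print('red z',np.percentile(c[:,2],[5,50,95]).round(4),L(np.median(c,0)))
# directions for retreat horizontally
print('tool axes local',(RC.T@Rm).round(2))
E
```

```text
0.085 [-0.024  0.02  -0.047]
0.106 [-0.043  0.027 -0.047]
0.128 [-0.064  0.035 -0.047]
0.152 [-0.086  0.043 -0.047]
0.187 [-0.119  0.056 -0.047]
red z [0.1549 0.1567 0.2144] [-0.14952033  0.04652179  0.15670541]
tool axes local [[ 0.32  0.84  0.44]
 [ 0.16  0.41 -0.9 ]
 [-0.93  0.36 -0.  ]]
```

Folded to about 53° with the pin still in. I'll open the jaws slightly, to about 22 mm because the pin head is near on the left, and back straight out.

>>> apply_moves --deltas '[[[0,0,0,0,0,0,0.74],[0,0,0,0,0,0,0.74],[-0.004,-0.01,0,0,0,0,0.74],[-0.009,-0.024,0,0,0,0,0.74],[-0.025,-0.045,0,0,0,0,0.74]]]'

```text
time_s: 23.12
tool_pos: [0.3905, -0.2832, 0.0622]
eef_rot: [90.4, 69.2, 5.8]
contact_force: [-0.1, -0.5, -0.0]
gripper_width: 0.0224
```

```bash
python3 - <<'E'
from h import *
w=grab_frame('wrist');save(w,'w22');s=grab_frame('scene');save(s,'scene22')
o=get_obs();print(np.round(o['q'],1),cur()[0],L(cur()[0]),o['contact_force'],o['gripper_width'])
c=s['pixels'][180:300,290:450]; cv2.imwrite('pics/s22c.png',cv2.resize(c[...,::-1],None,fx=5,fy=5,interpolation=2))
E
```

```text
[  6.8   0.3  36.1 131.  -26.4  37.5 -22.3] [ 0.38930204 -0.28395238  0.06286227] [-0.19867311 -0.01554746  0.06286227] [-0.2022836   0.13208916  0.69779416] 0.02226853311585449
```

View pics/w22.png

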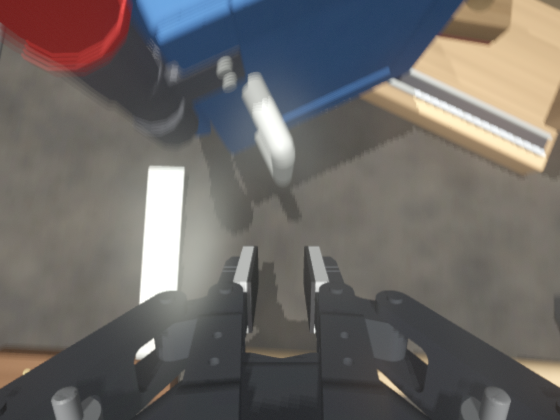

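View pics/s22c.png

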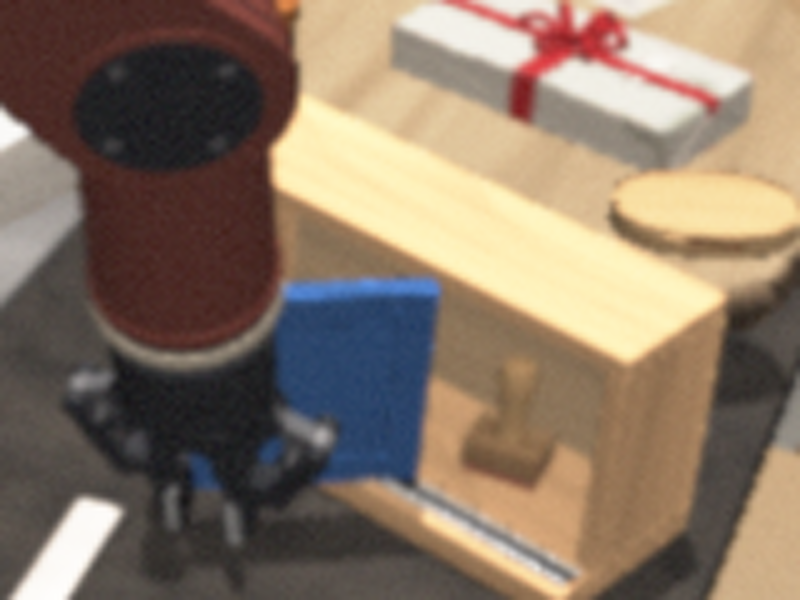

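The handle is free and the panels stayed folded. I'll rise away and check.

>>> apply_moves --deltas '[[[-0.03,0.01,0,0,0,0,0.74],[-0.065,0.025,0,0,0,0,0.74],[-0.11,0.038,0.01,0,0,0,0.74],[-0.11,0.038,0.01,0,0,0,0.74],[-0.11,0.038,0.01,0,0,0,0.74]]]'

```text
time_s: 23.85
tool_pos: [0.3889, -0.2937, 0.1785]
eef_rot: [90.5, 69.1, 5.8]
contact_force: [-0.1, 1.5, 0.5]
gripper_width: 0.0222
```

```bash
python3 - <<'E'
from h import *
for n in('wrist','scene','top'): save(grab_frame(n),n+'23')
o=get_obs();print(np.round(o['q'],1),cur()[0],L(cur()[0]),o['contact_force'])
t=load('top23');w=load('wrist23')
c=t['pixels'][130:240,290:440]; cv2.imwrite('pics/t23c.png',cv2.resize(c[...,::-1],None,fx=5,fy=5,interpolation=2))
for n in('top23','wrist23','scene23'):
    f=load(n);m=redm(f);nn,l,st,ce=cv2.connectedComponentsWithStats(m);c=cloud(f)
    for i in range(1,nn):
        q=np.median(c[l==i],0)
        if st[i,4]>15 and abs(q-[.45,-.27,.16]).max()<.12: print(n,st[i],ce[i].round(1),q.round(4),L(q).round(4),np.percentile(c[l==i][:,2],[10,90]).round(4))
E
```

```text
[  7.1 -10.4  33.3 123.1 -11.8  51.7 -37.7] [ 0.38868566 -0.29329875  0.17767832] [-0.19597102 -0.02451592  0.17767832] [0.73270063 0.28104525 0.13391554]
top23 [333 219  11  11  85] [338.  224.3] [ 0.4488 -0.2296  0.1858] [-0.162   0.0562  0.1858] [0.1676 0.1889]
wrist23 [ 141  101   52   49 1795] [164.8 124.5] [ 0.4502 -0.2326  0.1866] [-0.1596  0.0539  0.1866] [0.1857 0.1874]
wrist23 [172 127  34  37 146] [194.3 151.3] [ 0.4431 -0.2416  0.1561] [-0.1632  0.043   0.1561] [0.1552 0.157 ]
```

View pics/wrist23.png

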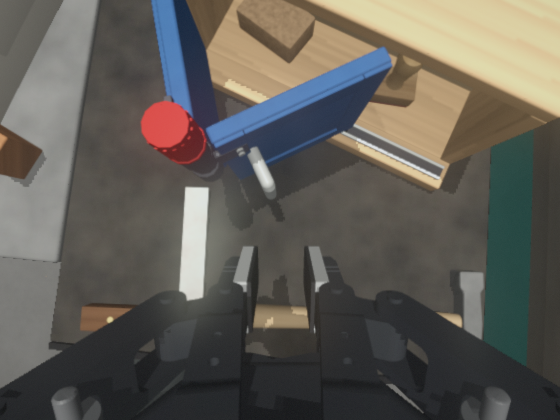

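View pics/scene23.png

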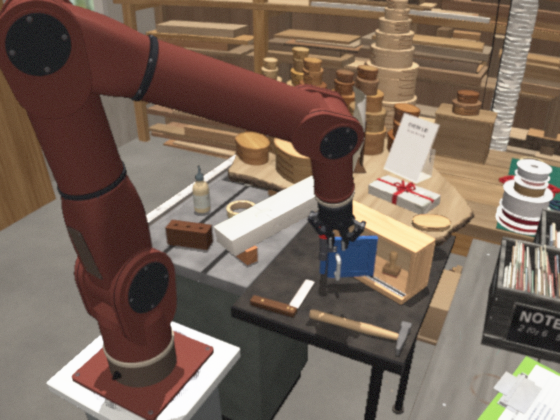

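View pics/t23c.png

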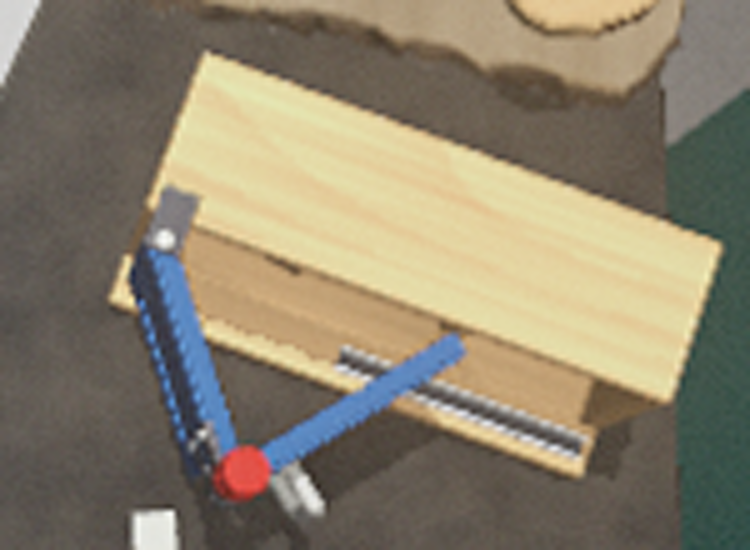

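Everything checks out: the head top is at z = 186.6 mm, the fold axis at local x = −161 mm gives about 52°, and the bystanders are in place. Let it settle, then hand in.

>>> apply_moves --deltas '[[[0,0,0,0,0,0,0.74],[0,0,0,0,0,0,0.74],[0,0,0,0,0,0,0.74]]]'

```text
time_s: 24.38
tool_pos: [0.3893, -0.2939, 0.1789]
eef_rot: [90.4, 69.1, 5.8]
contact_force: [0.8, 0.1, -1.1]
gripper_width: 0.0222
```

```bash
python3 - <<'E'
from h import *
t=load('top23');f=grab_frame('top')
d=np.abs(f['pixels'].astype(int)-t['pixels']).max(-1)[130:240,290:440];print('moved px',(d>60).sum())
a=load('top0')['pixels'].astype(int);b=f['pixels'].astype(int)
for n,(x0,y0,x1,y1) in dict(square=(285,230,330,290),hammer=(340,250,430,290),tape=(180,130,218,170),bottle=(135,145,160,170)).items(): print(n,np.abs(a-b).max(-1)[y0:y1,x0:x1].mean().round(1))
print(get_obs()['contact_force']); print(sign_off())
E
```

```text
moved px 0
square 3.4
hammer 32.7
tape 2.5
bottle 3.0
[ 0.81512038  1.01431256 -0.64911691]
the job is handed in; nothing more can be done
None
```

The job is done and was handed in at about 24.4 s; the hand-in reports no verdict. I pushed the left panel shut against its stop and pressed the pin down through the knuckles until its head met the upper one (23 N at the stop). Then I gripped the handle, folded both panels out, let go and backed the arm clear.

**Last checks**
- **Pin:** the head top stands at 186.6 mm, against 186 mm for fully home.
- **Panels:** the fold axis sits about 103 mm in front of its shut position, which means roughly 52° on each panel. Two top views about half a second apart showed no movement at the door.
- **Robot:** the force on the tool was within noise, about 1 N, so it was touching nothing.
- **Bench things:** the try square, tape roll and glue bottle look unchanged in the top camera.

**What disagreed or was not fully checked**
- **Hammer:** the top-camera comparison showed a difference of 32.7 there, against about 3 for the others. I put this down to the arm or its shadow covering that spot. In the scene view the hammer lies where it started, but I did not measure it separately.
- **Things in the cupboard:** the sanding block and stamp were only looked at in the final pictures, where both were standing, and not measured.
- **Pin head height:** triangulating it from two close wrist views was about 17 mm off. I used the depth readings instead, which matched the heights you gave.

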